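Packing up the paint stall

ROBOT

A 7-joint arm with a two-finger parallel gripper is mounted at the origin on the work surface. World frame = base frame: x ahead of the robot, y to its left, z up, the work surface at z = 0. Lengths are in m, angles in rad, forces in N, time in s.
With the tool pointing down it reaches from about 0.425 to 0.825 m from the base axis. Payload 3.6 kg.
Tool frame: the origin (TCP) lies midway between the tips of the shut fingers; the grasp point (between the pads) lies 19 mm behind it; z points along the fingers, y is the direction in which the jaws open and shut (so a half turn about z gives the same grasp; the last joint's range is limited). The gripper opens to 85 mm and grips with 20 to 120 N. Pads are 22 mm wide; open, the fingers measure 114 mm over their backs; the gripper's body (76 mm by 85 mm) begins 54 mm behind the grasp point. The pads swing forward as they close: fully open they stand 13 mm farther back than shut.
Start: joints at [-1.157, 0.615, -0.013, 1.423, 0.008, 1.103, -0.04], TCP at [0.277, 0.588, 0.231] pointing down, gripper open.
Joint ranges: [-3.12, 3.12], [-0.3, 2.06], [-1.34, 1.32], [0.26, 2.42], [-1.36, 4.5], [0.01, 1.98], [-2.84, 2.84]. Speed limits (rad/s): [2.79, 2.79, 3.14, 3.14, 3.14, 3.14, 3.14].

INTERFACE

Orientations are given as a 3x3 rotation matrix whose columns are the frame's x, y, z axes.
In Python, from workcell import env gives the robot as it stands.
- The arm moves only by the shell command python3 -m jog 'ROWS' [OPENING] [FORCE]. ROWS is JSON, a list of rows, each an object of numbers: "x", "y", "z": the shift along the tool's x, y, z normalised to -1 to 1, where 1 is 12 cm; "turn": the turn about the tool's z normalised to -1 to 1, where 1 is 4 degrees. A call has 1 to 8 rows; each row shifts and turns the commanded pose from where the row before left it, along the tool's axes as they then stand; what a row does not reach is not made up. A row lasts 1/12 s, in which the tool goes at most 41.7 mm and 7.16 degrees, less where a joint would pass 70% of its speed; a pose out of reach is approached as far as the arm can. A call with a number of a shift or a turn outside -1 to 1 is refused whole. A call with a gripper value outside its range is refused whole. OPENING is the opening, from 0 (shut) to 1 (fully open), set as the call begins (- or left out, the last holds). The fingers move at their own pace and stop on an object; FORCE is the grip in N (left out, the last holds). Time passes only in rows, so rows that do not move let the fingers close. It gives the time, the measured TCP pose, the force and the opening at its end, in the units of the state.
- env.get_state(): the state, without advancing time (a new reading comes with each control period).
- env.read_camera(name): name is "side" or "top"; returns a dict with "color" (384x512x3 uint8, red, green, blue), "z_map" (384x512 float32, m along the optical axis (not along the pixel's ray), 0 where there is no reading), "fx", "fy", "cx", "cy" (pixels), "R" (3x3) and "t" (3): a world point X has camera coordinates R X + t. Camera axes: x right, y down, z forward; pixel columns grow to the right and rows downward; lengths in m; the calibration is good to about 2 mm. A picture is of the moment at which its call begins.
- env.hand_in(): hands the job in, once; it reports no verdict.
The state is a dict: "t": time; "joint_positions": joint angles; "qd": joint speeds; "tau": joint torques, N m; "tool_pos": TCP position; "tcp_rot": TCP orientation; "wrist_force": force on the tool from outside, world axes, zero at the start; "ft_torque": the same for the moment, N m; "grip_width": finger opening in m.
Only numpy, scipy, OpenCV 4.12 (cv2) and the standard library are available. Lean on these libraries where they do the work, as an engineer would, in place of code of your own. Each camera call takes 0.05 s, during which the arm holds its last target. There are 200 camera calls.

TASK

Pack up the stall: put every square paint jar into the open yellow-lidded case, then shut its lid and snap its catch home. After that tug the lid of the red case by its handle, then the blue, then the green, to find any whose catch has not caught, and leave every case with its lid fully down and its catch snapped home. Leave the other things on the table where they are.

Things in the scene. Friction and masses are not known exactly. Their poses are not given: they have to be found in the camera images.
- kit: Open packing case, light-wood box with yellow lid, fixed to the table: 116 (x) x 200 (y) x 58 mm high, walls 5 mm, floor 5 mm thick; inside 106 x 190 x 53 mm. Origin: centre of its underside; -x is its front (catch side), z up. Hinge axis along y through (58, 0, 58) mm. Four jars fit in a row along y 46 mm apart, 8 mm before the middle (clear of the lid), fingers closing along x.
- lid_kit (a joint): Angle of the yellow lid, 0 = shut, 1.68 to 1.78 at the start (leaning back; stop at 1.8). Stiff hinge, 0.3 Nm friction: it stays at any angle, so bring it right down. Lid 8 mm thick, its top 66 mm above the table when shut.
- lid_kit_grip (a point): Grip point on the yellow lid's black handle, a block 16 (front to back) x 24 (along the hinge) x 32 mm high standing on the lid's outer face; the point is 24 mm off that face, mid-handle. With the lid at angle a it lies from the hinge (kit frame) at (-92 cos a + 32 sin a, 0, 92 sin a + 32 cos a) mm.
- catch_kit (a joint): Steel catch on the kit's front, 34 mm wide: 0 = home (hooked 4 mm over the lid's lip), 0.2 = sprung out (top leans 8 mm forward, clear of the lip), as at the start. Snaps to either end: 3 to 6 N at its top towards the case clicks it home. Shut the lid first. Outer top edge: kit frame (-72, 0, 73) mm home, (-80, 0, 70) sprung out.
- case_red: Closed brush case with a red lid on a grey box, fixed to the table, 130 (x) by 96 (y) by 50 mm high, plus lid 8 mm (top at 58 mm). Origin: centre of its underside; -x is its front (catch side), hinge along y at the top of the back (65, 0, 50) mm.
- lid_red (a joint): Angle of the red lid, 0 = shut, grows as it is lifted, its handle swinging in an arc about the hinge; it falls shut by its weight (1 to 2 N at the handle lifts it). With the catch home it lifts by only about 0.03 (4 mm at the front) and then holds fast.
- lid_red_grip (a point): Grip point on the red lid's black handle, a block 16 (x) x 24 (y) x 32 mm high on the lid's top near its front; the point lies 24 mm above the lid's top, so 82 mm above the table when shut, 41 mm in front of the case's centre.
- catch_red (a joint): Steel catch on the front of the red case, 34 mm wide: 0 = home, 0.2 = sprung out (top leans 8 mm forward, does not hold the lid). Starts in either state. Snaps to either end: 3 to 6 N at its top towards the case clicks it home and it stays. Outer top edge, middle: case frame (-79, 0, 65) mm home, (-87, 0, 62) sprung out.
- case_blue: Closed brush case with a blue lid on a grey box, fixed to the table, 130 (x) by 96 (y) by 50 mm high, plus lid 8 mm (top at 58 mm). Origin: centre of its underside; -x is its front (catch side), hinge along y at the top of the back (65, 0, 50) mm.
- lid_blue (a joint): Angle of the blue lid, 0 = shut, grows as it is lifted, its handle swinging in an arc about the hinge; it falls shut by its weight (1 to 2 N at the handle lifts it). With the catch home it lifts by only about 0.03 (4 mm at the front) and then holds fast.
- lid_blue_grip (a point): Grip point on the blue lid's black handle, a block 16 (x) x 24 (y) x 32 mm high on the lid's top near its front; the point lies 24 mm above the lid's top, so 82 mm above the table when shut, 41 mm in front of the case's centre.
- catch_blue (a joint): Steel catch on the front of the blue case, 34 mm wide: 0 = home, 0.2 = sprung out (top leans 8 mm forward, does not hold the lid). Starts in either state. Snaps to either end: 3 to 6 N at its top towards the case clicks it home and it stays. Outer top edge, middle: case frame (-79, 0, 65) mm home, (-87, 0, 62) sprung out.
- case_green: Closed brush case with a green lid on a grey box, fixed to the table, 130 (x) by 96 (y) by 50 mm high, plus lid 8 mm (top at 58 mm). Origin: centre of its underside; -x is its front (catch side), hinge along y at the top of the back (65, 0, 50) mm.
- lid_green (a joint): Angle of the green lid, 0 = shut, grows as it is lifted, its handle swinging in an arc about the hinge; it falls shut by its weight (1 to 2 N at the handle lifts it). With the catch home it lifts by only about 0.03 (4 mm at the front) and then holds fast.
- lid_green_grip (a point): Grip point on the green lid's black handle, a block 16 (x) x 24 (y) x 32 mm high on the lid's top near its front; the point lies 24 mm above the lid's top, so 82 mm above the table when shut, 41 mm in front of the case's centre.
- catch_green (a joint): Steel catch on the front of the green case, 34 mm wide: 0 = home, 0.2 = sprung out (top leans 8 mm forward, does not hold the lid). Starts in either state. Snaps to either end: 3 to 6 N at its top towards the case clicks it home and it stays. Outer top edge, middle: case frame (-79, 0, 65) mm home, (-87, 0, 62) sprung out.
- jar_ochre: Square paint jar, ochre: body 34 x 34 x 32 mm, white cap 28 mm across and 10 mm high on top (42 mm in all), about 90 g. Origin: centre of its underside; z towards the cap. It may be absent.
- jar_violet: Square paint jar, violet: body 34 x 34 x 32 mm, white cap 28 mm across and 10 mm high on top (42 mm in all), about 90 g. Origin: centre of its underside; z towards the cap. It may be absent.
- jar_teal: Square paint jar, teal: body 34 x 34 x 32 mm, white cap 28 mm across and 10 mm high on top (42 mm in all), about 90 g. Origin: centre of its underside; z towards the cap. It may be absent.
- jar_pink: Square paint jar, pink: body 34 x 34 x 32 mm, white cap 28 mm across and 10 mm high on top (42 mm in all), about 90 g. Origin: centre of its underside; z towards the cap. It may be absent.
- tumbler: Bystander, to be left alone: grey steel tumbler, 80 mm across, 200 mm high. Origin: centre of its underside.
- brush_tin: Bystander, to be left alone: aluminium tin of brushes, 64 mm across, about 220 mm high with the brushes. Origin: centre of its underside.
- water_pot: Bystander, to be left alone: blue water pot, 72 mm across, 70 mm high. Origin: centre of its underside.
- wooden_cup: Bystander, to be left alone: small turned wooden cup with painted bands, 68 mm across, 55 mm high. Origin: centre of its underside.
There are look-alikes about, which are no part of the job. Leave any pink look-alike of the case_red alone.

How it is judged:
On the way, in this order (a step that is already met when the one before it is completed fails the run):
1. all the paint jars are in the yellow-lidded case (x of jar_ochre in the frame of kit between -0.056 and 0.056 m and y of jar_ochre in the frame of kit between -0.098 and 0.098 m and z of jar_ochre in the frame of kit between -0.002 and 0.048 m and x of jar_violet in the frame of kit between -0.056 and 0.056 m and y of jar_violet in the frame of kit between -0.098 and 0.098 m and z of jar_violet in the frame of kit between -0.002 and 0.048 m and x of jar_teal in the frame of kit between -0.056 and 0.056 m and y of jar_teal in the frame of kit between -0.098 and 0.098 m and z of jar_teal in the frame of kit between -0.002 and 0.048 m and x of jar_pink in the frame of kit between -0.056 and 0.056 m and y of jar_pink in the frame of kit between -0.098 and 0.098 m and z of jar_pink in the frame of kit between -0.002 and 0.048 m), for 0.2 s.
2. the yellow lid is shut and its catch snapped home (value of joint lid_kit below 0.02 rad and value of joint catch_kit below 0.04 rad), for 0.2 s.
3. the red case's lid has been tugged up (at least 2 mm at its front) (value of joint lid_red above 0.016 rad), for 0.05 s.
4. the blue case's lid has been tugged up (at least 2 mm at its front) (value of joint lid_blue above 0.016 rad), for 0.05 s.
5. the green case's lid has been tugged up (at least 2 mm at its front) (value of joint lid_green above 0.016 rad), for 0.05 s.
At the end, for the whole second after the job is handed in: Every jar present lies or stands within the yellow-lidded case; all four lids are down (within 0.02 rad) and all four catches are snapped home (within 0.04 rad) (all of step 1 and all of step 2 and value of joint each of lid_red, lid_blue, lid_green below 0.02 rad and value of joint each of catch_red, catch_blue, catch_green below 0.04 rad); the robot touches nothing.
It fails at once if a bystander (tumbler, brush tin, water pot, wooden cup) is moved by more than 30 mm or knocked over (distance of any of tumbler, brush_tin, water_pot, wooden_cup from where it was at the start of the episode above 0.03 m or angle between any of tumbler, brush_tin, water_pot, wooden_cup's own z axis and vertical above 0.5 rad).
Of jar_ochre, jar_violet, jar_teal, jar_pink only 2 to 4 are there at a start; the rules pass over those that are not, and their reading is None.
At some moment in a run one of jar_ochre, jar_violet, jar_teal, jar_pink may be knocked a few centimetres aside while the robot is not near it.
Once in a run the grip may slacken for a moment while it holds something.
It also fails if it takes over 210 s, if anything falls off the work surface, if the arm or the gripper's body presses on something with over 40 N, if the wrist force passes 120 N, or if a joint passes its speed limit or range.

## Working session

There is one attempt and no reset: what is moved stays moved. The work goes in short steps, Python scripts to look and compute and a shell command to move; the robot and the scene stay as the last step left them, time stands still between calls to the robot, and variables do not carry over. Pictures are saved under pics/ and viewed, about 12 in all and at most 16, crops included, and the job is handed in when it is done.

```bash
ls; mkdir -p pics; cat > h.py <<'E'
import numpy as np, cv2
from workcell import env
def snap(cam,name,crop=None,scale=1):
    c=env.read_camera(cam); im=c["color"]
    np.savez(f"pics/{name}.npz",**{k:np.array(v) for k,v in c.items()})
    if crop: x0,y0,x1,y1=crop; im=im[y0:y1,x0:x1]
    im=cv2.resize(im,None,fx=scale,fy=scale,interpolation=cv2.INTER_CUBIC)
    cv2.imwrite(f"pics/{name}.png",im[:,:,::-1]); return c
def load(name): return dict(np.load(f"pics/{name}.npz"))
def px(c,u,v,z=None):
    "world point at pixel; z: intersect height instead of depth"
    d=np.array([(u-c["cx"])/c["fx"],(v-c["cy"])/c["fy"],1.])
    o=-c["R"].T@c["t"]; r=c["R"].T@d
    s=c["z_map"][int(v),int(u)] if z is None else (z-o[2])/r[2]
    return o+s*r
E
python3 - <<'E'
from h import *
a=snap("top","top0",scale=1.5); b=snap("side","side0",scale=1.5)
s=env.get_state(); print(s)
E
```

```text
pics
{'t': 0.1, 'joint_positions': array([-1.15648313,  0.61580937, -0.01259527,  1.4248081 ,  0.00811444,
        1.10339928, -0.04038546]), 'qd': array([ 0.00066996, -0.00134619,  0.00093969, -0.00311123,  0.00012665,
        0.00032211, -0.00086956]), 'tau': array([ 1.58218529e-03, -4.70384860e+01,  2.60522123e-01, -1.71571612e+01,
        1.01900927e-02,  5.82620938e-03,  1.06494613e-07]), 'tool_pos': array([0.27703678, 0.58721191, 0.23023957]), 'tcp_rot': array([[-9.04434751e-01,  4.26610897e-01, -9.61572067e-04],
       [ 4.26611977e-01,  9.04432149e-01, -2.17009113e-03],
       [-5.61078333e-05, -2.37292399e-03, -9.99997183e-01]]), 'wrist_force': array([0.42021863, 0.70357576, 0.64819982]), 'ft_torque': array([ 0.02317452,  0.00663498, -0.00498614]), 'grip_width': 0.08565926416269395}
```

View pics/top0.png

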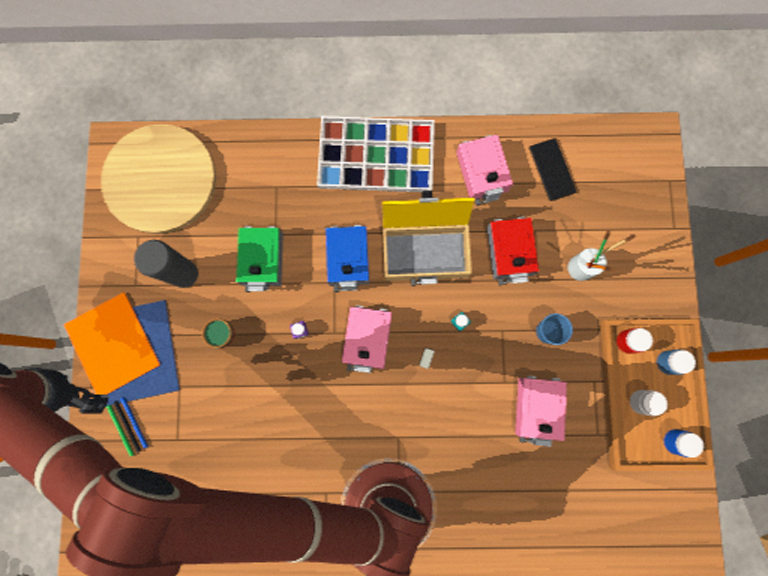

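View pics/side0.png

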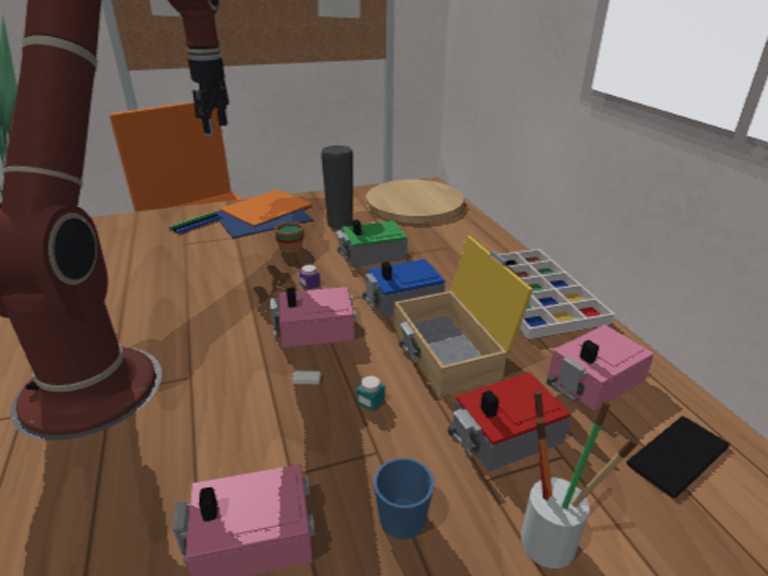

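The top picture shows two square jars, violet (298,329) and teal (461,321), and no ochre or pink one. The open yellow-lidded kit is at (427,240), with red (513,248), blue (347,255) and green (258,255) beside it. Three pink look-alikes stand at (485,168), (367,337) and (541,410); I'll leave those alone. Next I'll measure and enlarge.

```bash
python3 - <<'E'
from h import *
c=load("top0")
im=c["color"][120:240,130:370]
cv2.imwrite("pics/crop0.png",cv2.resize(im,None,fx=3.3,fy=3.3,interpolation=cv2.INTER_CUBIC)[:,:,::-1])
print("cam",-c["R"].T@c["t"])
H,W=c["z_map"].shape
vv,uu=np.mgrid[:H,:W]
P=np.stack([(uu-c["cx"])/c["fx"],(vv-c["cy"])/c["fy"],np.ones((H,W))],-1)*c["z_map"][...,None]
P=(P-c["t"])@c["R"]
np.save("pics/P.npy",P)
hsv=cv2.cvtColor(c["color"],cv2.COLOR_RGB2HSV)
def blob(n,box,lo,hi,z0,z1):
    u0,v0,u1,v1=box
    m=np.zeros((H,W),bool); m[v0:v1,u0:u1]=1
    m&=(hsv>=lo).all(-1)&(hsv<=hi).all(-1)&(P[...,2]>z0)&(P[...,2]<z1)
    q=P[m]; r=cv2.minAreaRect((q[:,:2]*1000).astype(np.float32))
    print(n,m.sum(),"mean",q.mean(0).round(4),"rect",np.round(r[0],1),np.round(r[1],1),round(r[2],1))
A=(0,0,0);B=(180,255,255)
blob("violet cap",(185,205,215,235),(0,0,130),(180,80,255),.034,.05)
blob("teal cap",(295,200,320,230),(0,0,130),(180,80,255),.034,.05)
blob("violet",(185,205,215,235),A,B,.02,.05)
blob("teal",(295,200,320,230),A,B,.02,.05)
blob("red",(320,135,365,195),(0,150,60),(10,255,255),.05,.066)
blob("blue",(210,140,252,200),(100,120,60),(130,255,255),.05,.066)
blob("green",(150,140,195,200),(50,120,60),(80,255,255),.05,.066)
blob("kitwall",(250,140,320,190),A,B,.052,.064)
for n,b in dict(red=(320,160,365,195),blue=(210,160,252,200),green=(150,160,195,200),kit=(250,120,320,150)).items():
    blob("handle "+n,b,(0,0,0),(180,255,60),.08 if n!="kit" else .1,.2)
for n,b in dict(red=(320,170,365,195),blue=(210,170,252,200),green=(150,170,195,200),kit=(270,175,300,195)).items():
    blob("catch "+n,b,(0,0,70),(180,70,255),.03,.078)
E
```

```text
cam [ 0.29273479 -0.0033557   1.35989281]
violet cap 50 mean [0.4081 0.2044 0.041 ] rect [407.9 203.2] [25.5 27.2] 40.3
teal cap 51 mean [ 0.4227 -0.1766  0.0418] rect [ 422.1 -177.7] [24.7 25.1] 87.6
violet 97 mean [0.4073 0.2036 0.0358] rect [408.3 204.9] [34.7 33.6] 17.8
teal 96 mean [ 0.4221 -0.1755  0.0368] rect [ 423.2 -176.8] [33.7 34.5] 37.6
red 930 mean [ 0.5944 -0.3035  0.0586] rect [ 594.3 -304.1] [130.7  96.8] 5.1
blue 895 mean [0.5824 0.0876 0.0585] rect [581.7  88. ] [129.3  93.3] 3.0
green 914 mean [0.5837 0.2964 0.0583] rect [583.2 297.8] [ 95.4 128.2] 88.8
kitwall 319 mean [ 0.5928 -0.0992  0.0578] rect [579.4 -98.8] [134.6 200.6] 1.5
handle red 30 mean [ 0.5514 -0.3062  0.0881] rect [ 551.6 -306.6] [13.3 22.7] 0.2
handle blue 24 mean [0.5397 0.0861 0.0892] rect [539.5  86.9] [17.3 13.7] 89.0
handle green 29 mean [0.5414 0.2975 0.0885] rect [542.3 297.6] [20. 15.] 83.7
handle kit 23 mean [ 0.6917 -0.097   0.1495] rect [693.1 -96.9] [16.8 17. ] 86.3
catch red 92 mean [ 0.5254 -0.2992  0.0519] rect [ 533.5 -293.9] [104.1  48.3] 64.6
catch blue 72 mean [0.5133 0.0884 0.0553] rect [526.9 101.3] [114.9  50.6] 58.3
catch green 90 mean [0.511  0.2955 0.0535] rect [513.2 292.5] [32.3 92.2] 13.5
catch kit 55 mean [ 0.5176 -0.1001  0.0554] rect [ 518.4 -100.3] [38.9 20.9] 89.1
```

View pics/crop0.png

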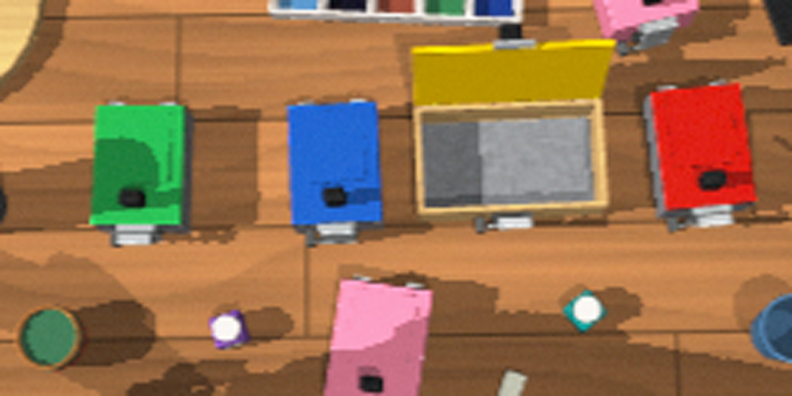

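The crop confirms it: violet jar cap (228,328), teal jar turned about 45° at (586,311), kit catch sprung out at (515,222). Positions agree with the given sizes. Now the kit's exact centre and the first move.

```bash
cat >> h.py <<'E'
def d(x,y,z,yaw):
    "shift in tool axes, units of 12 cm, turn in units of 4 deg; yaw = world angle of the jaw (y) axis"
    s=env.get_state(); R=s["tcp_rot"]; 
    v=R.T@(np.array([x,y,z])-s["tool_pos"])
    cur=np.degrees(np.arctan2(R[1,1],R[0,1])); t=(cur-yaw+90)%180-90
    a=np.radians(-t); w=(np.array([x,y,z])-s["tool_pos"])
    c,sn=np.cos(np.radians(yaw)),np.sin(np.radians(yaw))
    yv=np.array([c,sn,0]) if abs((cur-t)-yaw)<90 else -np.array([c,sn,0])
    xv=np.cross(yv,[0,0,-1])
    print("tool_pos",s["tool_pos"].round(4),"yaw",round(cur,1),"F",s["wrist_force"].round(1),"w",round(s["grip_width"],4))
    print("before-turn xyz",(v/.12).round(3),"turn",round(t/4,2),"| after-turn xyz",(np.array([xv@w,yv@w,-w[2]])/.12).round(3))
E
python3 - <<'E'
from h import *
c=load("top0"); f=lambda X,Y:(130+X/3.3,120+Y/3.3)
for n,p in dict(frontL=(418,212),frontR=(605,205),catchtop=(515,222),backL=(417,107),backR=(600,100)).items():
    print(n,px(c,*f(*p),z=.058).round(4))
d(.4077,.2042,.231,17.8)
E
```

```text
frontL [ 0.5251 -0.0021  0.058 ]
frontR [ 0.5298 -0.1995  0.058 ]
catchtop [ 0.513  -0.1042  0.058 ]
backL [ 0.6393 -0.0025  0.058 ]
backR [ 0.6441 -0.1984  0.058 ]
tool_pos [0.277  0.5872 0.2302] yaw 64.7 F [0.4 0.7 0.6] w 0.0857
before-turn xyz [-2.346 -2.422 -0.   ] turn 11.74 | after-turn xyz [-3.372  0.061 -0.006]
```

```bash
python3 -m jog '[{"turn":1},{"turn":1},{"turn":1},{"turn":1},{"turn":1},{"turn":1},{"turn":1},{"turn":1}]' 1 40
python3 -m jog '[{"turn":1},{"turn":1},{"turn":1},{"turn":0.74}]'
python3 -m jog '[{"x":-0.3},{"x":-0.3},{"x":-0.3},{"x":-0.3},{"x":-0.3},{"x":-0.3},{"x":-0.3},{"x":-0.3}]'
python3 -m jog '[{"x":-0.3},{"x":-0.3},{"x":-0.3},{"x":-0.07,"y":0.06},{}]'
python3 - <<'E'
from h import *
d(.4077,.2042,.10,17.8)
E
```

```text
tool_pos [0.277  0.5872 0.2302] yaw 64.7 F [0.4 0.7 0.6] w 0.0857
before-turn xyz [-2.346 -2.42   1.091] turn 11.74 | after-turn xyz [-3.372  0.061  1.085]schema error: expected keys x, y, z, turn
schema error: expected keys x, y, z, turn
schema error: expected keys x, y, z, turn
schema error: expected keys x, y, z, turn
```

```bash
python3 -m jog '[{"x":0,"y":0,"z":0,"turn":1},{"x":0,"y":0,"z":0,"turn":1},{"x":0,"y":0,"z":0,"turn":1},{"x":0,"y":0,"z":0,"turn":1},{"x":0,"y":0,"z":0,"turn":1},{"x":0,"y":0,"z":0,"turn":1},{"x":0,"y":0,"z":0,"turn":1},{"x":0,"y":0,"z":0,"turn":1}]' 1 40
python3 -m jog '[{"x":0,"y":0,"z":0,"turn":1},{"x":0,"y":0,"z":0,"turn":1},{"x":0,"y":0,"z":0,"turn":1},{"x":0,"y":0,"z":0,"turn":0.74}]'
python3 -m jog '[{"x":-0.3,"y":0,"z":0,"turn":0},{"x":-0.3,"y":0,"z":0,"turn":0},{"x":-0.3,"y":0,"z":0,"turn":0},{"x":-0.3,"y":0,"z":0,"turn":0},{"x":-0.3,"y":0,"z":0,"turn":0},{"x":-0.3,"y":0,"z":0,"turn":0},{"x":-0.3,"y":0,"z":0,"turn":0},{"x":-0.3,"y":0,"z":0,"turn":0}]'
python3 -m jog '[{"x":-0.3,"y":0,"z":0,"turn":0},{"x":-0.3,"y":0,"z":0,"turn":0},{"x":-0.3,"y":0,"z":0,"turn":0},{"x":-0.07,"y":0.06,"z":0,"turn":0},{"x":0,"y":0,"z":0,"turn":0}]'
python3 - <<'E'
from h import *
d(.4077,.2042,.10,17.8)
E
```

```text
t: 0.77
tool_pos: [0.277, 0.5875, 0.2306]
tcp_rot: [[-0.538, 0.843, -0.001], [0.843, 0.538, -0.001], [-0.001, -0.001, -1.0]]
wrist_force: [0.0, -0.1, 0.5]
grip_width: 0.0857
t: 1.1
tool_pos: [0.277, 0.5875, 0.2306]
tcp_rot: [[-0.303, 0.953, -0.001], [0.953, 0.303, -0.001], [-0.001, -0.001, -1.0]]
wrist_force: [0.3, 0.6, -0.5]
grip_width: 0.085
t: 1.77
tool_pos: [0.3652, 0.3117, 0.2311]
tcp_rot: [[-0.306, 0.952, -0.001], [0.952, 0.306, -0.001], [-0.0, -0.001, -1.0]]
wrist_force: [1.9, -0.4, 0.3]
grip_width: 0.0858
t: 2.18
tool_pos: [0.4096, 0.2017, 0.2315]
tcp_rot: [[-0.298, 0.954, 0.002], [0.954, 0.298, -0.001], [-0.001, 0.001, -1.0]]
wrist_force: [0.3, 1.0, 0.8]
grip_width: 0.0852
tool_pos [0.4096 0.2017 0.2315] yaw 17.4 F [0.3 1.  0.8] w 0.0852
before-turn xyz [ 0.026 -0.011  1.096] turn -0.11 | after-turn xyz [ 0.024 -0.009  1.096]
```

```bash
python3 -m jog '[{"x":0.02,"y":-0.01,"z":0.3,"turn":0},{"x":0,"y":0,"z":0.3,"turn":0},{"x":0,"y":0,"z":0.3,"turn":0},{"x":0,"y":0,"z":0.2,"turn":0},{"x":0,"y":0,"z":0,"turn":0}]'
python3 - <<'E'
from h import *
snap("side","s1",crop=(150,130,270,260),scale=4)
d(.4077,.2042,.004,17.8)
E
```

```text
t: 2.6
tool_pos: [0.4019, 0.2072, 0.0951]
tcp_rot: [[-0.308, 0.951, -0.01], [0.951, 0.308, -0.004], [-0.001, -0.011, -1.0]]
wrist_force: [-1.0, -0.1, 1.5]
grip_width: 0.0854
tool_pos [0.4036 0.2077 0.0973] yaw 17.9 F [-0.3 -0.7  0.7] w 0.0857
before-turn xyz [-0.038  0.028  0.778] turn 0.03 | after-turn xyz [-0.038  0.024  0.778]
```

View pics/s1.png

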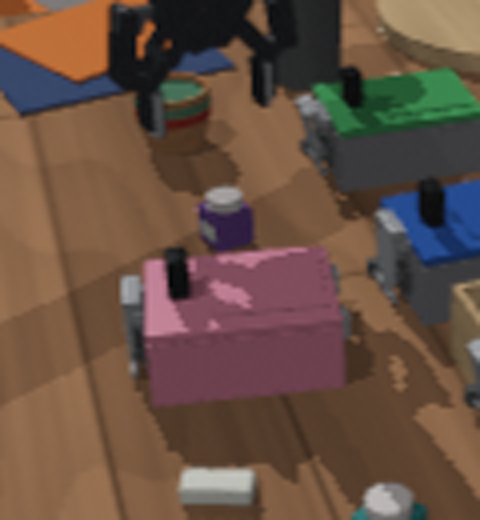

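The violet jar (cap at (225,195)) is still where I measured it, under the open fingers (150,115)/(262,80). I'll descend and grip.

```bash
python3 -m jog '[{"x":-0.04,"y":0.02,"z":0.25,"turn":0},{"x":0,"y":0,"z":0.25,"turn":0},{"x":0,"y":0,"z":0.2,"turn":0},{"x":0,"y":0,"z":0.07,"turn":0},{"x":0,"y":0,"z":0,"turn":0}]'
python3 -m jog '[{"x":0,"y":0,"z":0,"turn":0},{"x":0,"y":0,"z":0,"turn":0},{"x":0,"y":0,"z":0,"turn":0},{"x":0,"y":0,"z":0,"turn":0},{"x":0,"y":0,"z":0,"turn":0},{"x":0,"y":0,"z":0,"turn":0}]' 0 60
python3 -m jog '[{"x":0,"y":0,"z":-0.2,"turn":0},{"x":0,"y":0,"z":-0.25,"turn":0},{"x":0,"y":0,"z":-0.25,"turn":0},{"x":0,"y":0,"z":-0.25,"turn":0},{"x":0,"y":0,"z":-0.2,"turn":0},{"x":0,"y":0,"z":0,"turn":0}]'
python3 - <<'E'
from h import *
a=np.radians(1.4); k=np.array([.5845,-.1005])
for o in ((-8,46),(-8,-46)):
    p=k+np.array([[np.cos(a),-np.sin(a)],[np.sin(a),np.cos(a)]])@(np.array(o)/1000); print(p)
d(.5754,-.0547,.14,1.4)
E
```

```text
t: 3.07
tool_pos: [0.4095, 0.2039, 0.0066]
tcp_rot: [[-0.306, 0.952, -0.001], [0.952, 0.306, 0.0], [0.001, -0.001, -1.0]]
wrist_force: [-0.3, 0.2, 0.9]
grip_width: 0.0856
t: 3.57
tool_pos: [0.4099, 0.2034, 0.0082]
tcp_rot: [[-0.306, 0.952, 0.001], [0.952, 0.306, 0.001], [0.001, 0.002, -1.0]]
wrist_force: [-1.3, 0.5, 8.1]
grip_width: 0.0324
t: 4.07
tool_pos: [0.4122, 0.2042, 0.1495]
tcp_rot: [[-0.305, 0.952, 0.009], [0.952, 0.305, 0.005], [0.002, 0.01, -1.0]]
wrist_force: [0.7, 0.0, -0.8]
grip_width: 0.0331
[ 0.57537851 -0.05470919]
[ 0.57762627 -0.14668173]
tool_pos [0.4122 0.2042 0.1495] yaw 17.8 F [ 0.7  0.  -0.8] w 0.0331
before-turn xyz [-2.47   0.636  0.08 ] turn 4.09 | after-turn xyz [-2.19   1.307  0.079]
```

```bash
python3 -m jog '[{"x":0,"y":0,"z":0,"turn":1},{"x":0,"y":0,"z":0,"turn":1},{"x":0,"y":0,"z":0,"turn":1},{"x":0,"y":0,"z":0,"turn":1},{"x":0,"y":0,"z":0,"turn":0.1}]'
python3 -m jog '[{"x":-0.22,"y":0.13,"z":0,"turn":0},{"x":-0.22,"y":0.13,"z":0,"turn":0},{"x":-0.22,"y":0.13,"z":0,"turn":0},{"x":-0.22,"y":0.13,"z":0,"turn":0},{"x":-0.22,"y":0.13,"z":0,"turn":0},{"x":-0.22,"y":0.13,"z":0,"turn":0},{"x":-0.22,"y":0.13,"z":0,"turn":0},{"x":-0.22,"y":0.13,"z":0,"turn":0}]'
python3 -m jog '[{"x":-0.22,"y":0.13,"z":0,"turn":0},{"x":-0.21,"y":0.137,"z":0,"turn":0},{"x":0,"y":0,"z":0,"turn":0},{"x":0,"y":0,"z":0,"turn":0}]'
python3 - <<'E'
from h import *
d(.5754,-.0547,.014,1.4)
E
```

```text
t: 4.48
tool_pos: [0.4087, 0.2028, 0.1443]
tcp_rot: [[-0.023, 1.0, -0.001], [1.0, 0.023, -0.001], [-0.001, -0.001, -1.0]]
wrist_force: [0.3, 0.8, -0.8]
grip_width: 0.033
t: 5.15
tool_pos: [0.5394, -0.0064, 0.1442]
tcp_rot: [[-0.026, 1.0, -0.001], [1.0, 0.026, 0.0], [0.0, -0.001, -1.0]]
wrist_force: [1.2, 0.9, -2.0]
grip_width: 0.0328
t: 5.48
tool_pos: [0.5726, -0.0584, 0.1441]
tcp_rot: [[-0.021, 1.0, -0.001], [1.0, 0.021, -0.001], [-0.001, -0.001, -1.0]]
wrist_force: [0.1, 0.5, -1.2]
grip_width: 0.0328
tool_pos [ 0.5726 -0.0584  0.1441] yaw 1.2 F [ 0.1  0.5 -1.2] w 0.0328
before-turn xyz [0.031 0.026 1.084] turn -0.05 | after-turn xyz [0.03  0.024 1.084]
```

```bash
python3 -m jog '[{"x":0.03,"y":0.025,"z":0.25,"turn":0},{"x":0,"y":0,"z":0.25,"turn":0},{"x":0,"y":0,"z":0.25,"turn":0},{"x":0,"y":0,"z":0.15,"turn":0},{"x":0,"y":0,"z":0.1,"turn":0},{"x":0,"y":0,"z":0.08,"turn":0},{"x":0,"y":0,"z":0,"turn":0},{"x":0,"y":0,"z":0,"turn":0}]'
python3 -m jog '[{"x":0,"y":0,"z":0,"turn":0},{"x":0,"y":0,"z":0,"turn":0},{"x":0,"y":0,"z":0,"turn":0},{"x":0,"y":0,"z":0,"turn":0}]' 0.53
python3 -m jog '[{"x":0,"y":0,"z":-0.2,"turn":0},{"x":0,"y":0,"z":-0.3,"turn":0},{"x":0,"y":0,"z":-0.3,"turn":0},{"x":0,"y":0,"z":-0.3,"turn":0},{"x":0,"y":0,"z":0,"turn":0},{"x":0,"y":0,"z":0,"turn":0}]'
python3 - <<'E'
from h import *
c=snap("side","s2",scale=1.5)
print("teal cap px, old world", px(c,370/1.5,384/1.5))
d(.4225,-.177,.15,40)
E
```

```text
t: 6.15
tool_pos: [0.5759, -0.0517, 0.0156]
tcp_rot: [[-0.025, 1.0, 0.001], [1.0, 0.025, 0.0], [0.0, 0.001, -1.0]]
wrist_force: [0.2, 0.1, -1.7]
grip_width: 0.0327
t: 6.48
tool_pos: [0.5761, -0.0522, 0.016]
tcp_rot: [[-0.024, 1.0, 0.001], [1.0, 0.024, -0.0], [-0.0, 0.001, -1.0]]
wrist_force: [0.0, -0.1, 0.6]
grip_width: 0.0454
t: 6.98
tool_pos: [0.5773, -0.0525, 0.1501]
tcp_rot: [[-0.024, 1.0, 0.006], [1.0, 0.024, -0.0], [-0.0, 0.006, -1.0]]
wrist_force: [-0.5, 0.9, -0.6]
grip_width: 0.045
teal cap px, old world [ 0.42026834 -0.18226616  0.04170663]
tool_pos [ 0.5758 -0.0521  0.1481] yaw 1.4 F [-0.3  0.8  0.1] w 0.0451
before-turn xyz [-1.01  -1.302 -0.018] turn -9.65 | after-turn xyz [ 0.024 -1.647 -0.016]
```

View pics/s2.png

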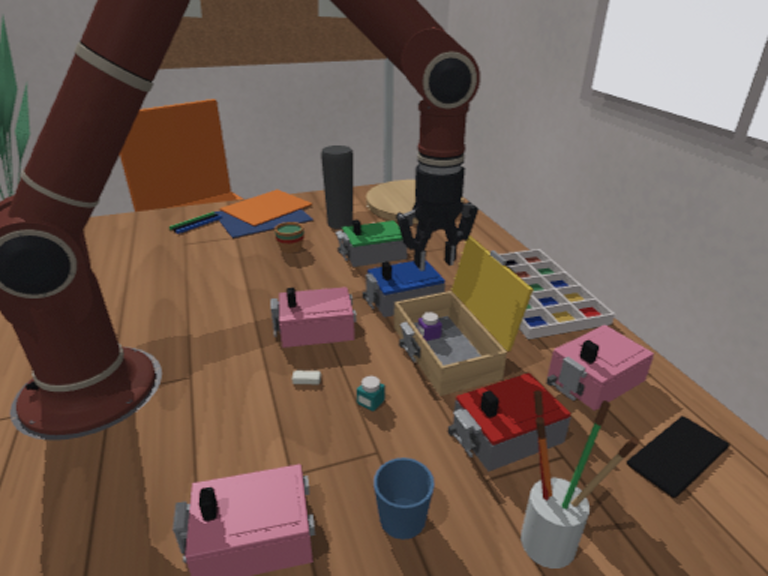

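The side picture shows violet standing in the kit (430,325) and teal unmoved (371,392); no other jar is visible. Teal is next.

```bash
python3 -m jog '[{"x":0,"y":0,"z":0,"turn":-1},{"x":0,"y":0,"z":0,"turn":-1},{"x":0,"y":0,"z":0,"turn":-1},{"x":0,"y":0,"z":0,"turn":-1},{"x":0,"y":0,"z":0,"turn":-1},{"x":0,"y":0,"z":0,"turn":-1},{"x":0,"y":0,"z":0,"turn":-1},{"x":0,"y":0,"z":0,"turn":-1}]'
python3 -m jog '[{"x":0,"y":0,"z":0,"turn":-1},{"x":0,"y":0,"z":0,"turn":-0.65},{"x":0,"y":-0.27,"z":0,"turn":0},{"x":0,"y":-0.27,"z":0,"turn":0},{"x":0,"y":-0.27,"z":0,"turn":0},{"x":0,"y":-0.27,"z":0,"turn":0},{"x":0,"y":-0.27,"z":0,"turn":0},{"x":0.02,"y":-0.27,"z":0,"turn":0}]' 1
python3 -m jog '[{"x":0,"y":0,"z":0,"turn":0},{"x":0,"y":0,"z":0.3,"turn":0},{"x":0,"y":0,"z":0.2,"turn":0},{"x":0,"y":0,"z":0,"turn":0}]'
python3 - <<'E'
from h import *
c=snap("side","s3",crop=(190,180,310,300),scale=5)
d(.4225,-.177,.006,40)
E
```

```text
t: 7.7
tool_pos: [0.5742, -0.0519, 0.1452]
tcp_rot: [[-0.553, 0.833, -0.004], [0.833, 0.553, 0.001], [0.003, -0.003, -1.0]]
wrist_force: [-0.2, 0.1, -0.8]
grip_width: 0.0451
t: 8.37
tool_pos: [0.4229, -0.1758, 0.1459]
tcp_rot: [[-0.643, 0.766, -0.003], [0.766, 0.643, 0.001], [0.003, -0.002, -1.0]]
wrist_force: [-0.4, -0.5, 0.8]
grip_width: 0.0855
t: 8.7
tool_pos: [0.4212, -0.1737, 0.0829]
tcp_rot: [[-0.642, 0.766, -0.011], [0.766, 0.642, 0.004], [0.01, -0.006, -1.0]]
wrist_force: [-1.0, 0.4, -0.2]
grip_width: 0.0854
tool_pos [ 0.4226 -0.1741  0.0848] yaw 40.0 F [-0.3 -0.2  1.1] w 0.0853
before-turn xyz [-0.023 -0.013  0.656] turn -0.0 | after-turn xyz [-0.018 -0.016  0.657]
```

View pics/s3.png

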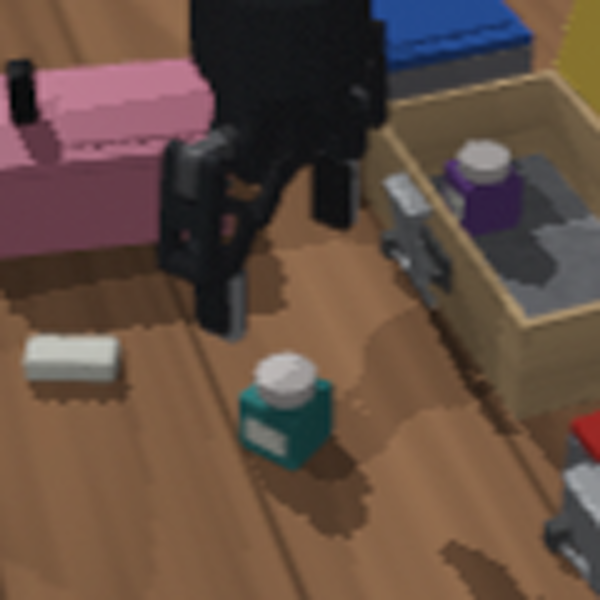

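Teal (285,410) lies under the fingers (220,300)/(335,190), with faces lined up well. Descending.

```bash
python3 -m jog '[{"x":-0.02,"y":-0.01,"z":0.25,"turn":0},{"x":0,"y":0,"z":0.2,"turn":0},{"x":0,"y":0,"z":0.13,"turn":0},{"x":0,"y":0,"z":0.05,"turn":0},{"x":0,"y":0,"z":0,"turn":0}]'
python3 -m jog '[{"x":0,"y":0,"z":0,"turn":0},{"x":0,"y":0,"z":0,"turn":0},{"x":0,"y":0,"z":0,"turn":0},{"x":0,"y":0,"z":0,"turn":0},{"x":0,"y":0,"z":0,"turn":0},{"x":0,"y":0,"z":0,"turn":0}]' 0 60
python3 -m jog '[{"x":0,"y":0,"z":-0.2,"turn":0},{"x":0,"y":0,"z":-0.25,"turn":0},{"x":0,"y":0,"z":-0.25,"turn":0},{"x":0,"y":0,"z":-0.25,"turn":0},{"x":0,"y":0,"z":-0.2,"turn":0},{"x":0,"y":0,"z":0,"turn":0}]'
python3 -m jog '[{"x":0,"y":0,"z":0,"turn":1},{"x":0,"y":0,"z":0,"turn":1},{"x":0,"y":0,"z":0,"turn":1},{"x":0,"y":0,"z":0,"turn":1},{"x":0,"y":0,"z":0,"turn":1},{"x":0,"y":0,"z":0,"turn":1},{"x":0,"y":0,"z":0,"turn":1},{"x":0,"y":0,"z":0,"turn":1}]'
python3 -m jog '[{"x":0,"y":0,"z":0,"turn":1},{"x":0,"y":0,"z":0,"turn":0.65},{"x":0,"y":0,"z":0,"turn":0},{"x":0,"y":0,"z":0,"turn":0}]'
python3 - <<'E'
from h import *
d(.5776,-.1467,.15,1.4)
E
```

```text
t: 9.17
tool_pos: [0.4255, -0.1776, 0.0112]
tcp_rot: [[-0.643, 0.766, -0.002], [0.766, 0.643, 0.001], [0.002, -0.001, -1.0]]
wrist_force: [-0.2, 0.4, -0.1]
grip_width: 0.0852
t: 9.67
tool_pos: [0.4263, -0.1783, 0.0128]
tcp_rot: [[-0.642, 0.766, 0.002], [0.766, 0.642, -0.001], [-0.002, 0.001, -1.0]]
wrist_force: [-0.0, -0.1, 4.8]
grip_width: 0.0328
t: 10.17
tool_pos: [0.4284, -0.1791, 0.1544]
tcp_rot: [[-0.642, 0.766, 0.01], [0.766, 0.642, -0.004], [-0.009, 0.005, -1.0]]
wrist_force: [0.6, 0.1, -1.4]
grip_width: 0.0326
t: 10.83
tool_pos: [0.4251, -0.1775, 0.1492]
tcp_rot: [[-0.136, 0.991, -0.001], [0.991, 0.136, 0.0], [0.001, -0.001, -1.0]]
wrist_force: [0.3, -0.1, -1.2]
grip_width: 0.0327
t: 11.17
tool_pos: [0.4253, -0.1776, 0.1493]
tcp_rot: [[-0.026, 1.0, -0.001], [1.0, 0.026, 0.0], [0.0, -0.001, -1.0]]
wrist_force: [0.7, 0.3, -1.2]
grip_width: 0.0328
tool_pos [ 0.4253 -0.1776  0.1493] yaw 1.5 F [ 0.7  0.3 -1.2] w 0.0328
before-turn xyz [ 0.225  1.275 -0.007] turn 0.02 | after-turn xyz [ 0.226  1.275 -0.006]
```

```bash
python3 -m jog '[{"x":0.045,"y":0.25,"z":0,"turn":0},{"x":0.045,"y":0.25,"z":0,"turn":0},{"x":0.045,"y":0.25,"z":0,"turn":0},{"x":0.045,"y":0.25,"z":0,"turn":0},{"x":0.045,"y":0.265,"z":0,"turn":0},{"x":0,"y":0,"z":0,"turn":0},{"x":0,"y":0,"z":0,"turn":0}]'
python3 -m jog '[{"x":0,"y":0,"z":0.25,"turn":0},{"x":0,"y":0,"z":0.25,"turn":0},{"x":0,"y":0,"z":0.25,"turn":0},{"x":0,"y":0,"z":0.15,"turn":0},{"x":0,"y":0,"z":0.1,"turn":0},{"x":0,"y":0,"z":0.07,"turn":0},{"x":0,"y":0,"z":0,"turn":0},{"x":0,"y":0,"z":0,"turn":0}]'
python3 -m jog '[{"x":0,"y":0,"z":0,"turn":0},{"x":0,"y":0,"z":0,"turn":0},{"x":0,"y":0,"z":0,"turn":0},{"x":0,"y":0,"z":0,"turn":0}]' 0.53
python3 -m jog '[{"x":0,"y":0,"z":-0.2,"turn":0},{"x":0,"y":0,"z":-0.3,"turn":0},{"x":0,"y":0,"z":-0.3,"turn":0},{"x":0,"y":0,"z":-0.3,"turn":0},{"x":0,"y":0,"z":-0.3,"turn":0},{"x":0,"y":0,"z":0,"turn":0},{"x":0,"y":0,"z":0,"turn":0}]'
python3 - <<'E'
from h import *
c=snap("side","s4",scale=1.5)
snap("top","t4")
d(.71,-.07,.19,1.4)
E
```

```text
t: 11.75
tool_pos: [0.5779, -0.1459, 0.1487]
tcp_rot: [[-0.028, 1.0, -0.001], [1.0, 0.028, 0.001], [0.001, -0.001, -1.0]]
wrist_force: [-0.8, 0.3, -2.2]
grip_width: 0.033
t: 12.42
tool_pos: [0.577, -0.1477, 0.0219]
tcp_rot: [[-0.024, 1.0, 0.001], [1.0, 0.024, -0.0], [-0.0, 0.001, -1.0]]
wrist_force: [0.3, -0.1, 0.3]
grip_width: 0.0326
t: 12.75
tool_pos: [0.5775, -0.1473, 0.0222]
tcp_rot: [[-0.024, 1.0, 0.002], [1.0, 0.024, -0.0], [-0.0, 0.002, -1.0]]
wrist_force: [-0.8, -0.2, 1.0]
grip_width: 0.0455
t: 13.33
tool_pos: [0.5783, -0.1477, 0.1923]
tcp_rot: [[-0.024, 1.0, 0.006], [1.0, 0.024, -0.001], [-0.001, 0.006, -1.0]]
wrist_force: [0.6, -0.4, -0.6]
grip_width: 0.0454
tool_pos [ 0.5762 -0.1468  0.1888] yaw 1.4 F [-0.2  0.7 -0. ] w 0.0449
before-turn xyz [ 0.612  1.131 -0.011] turn 0.0 | after-turn xyz [ 0.612  1.131 -0.01 ]
```

View pics/s4.png

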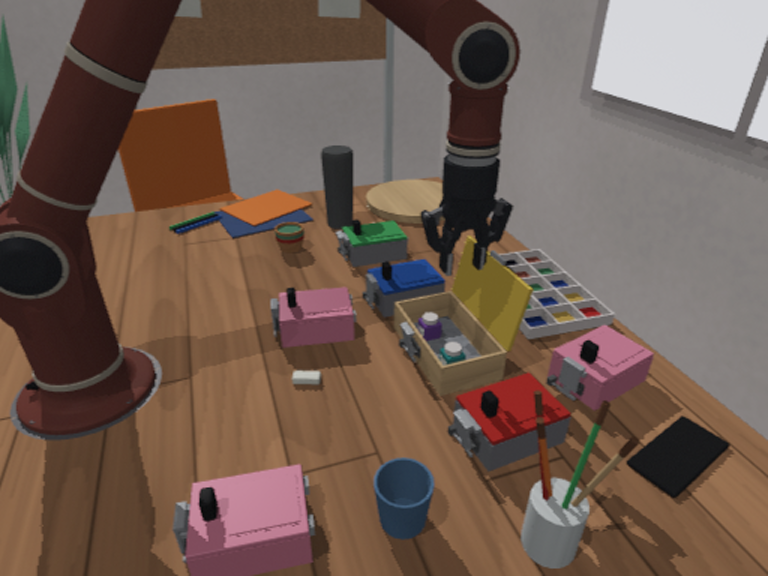

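Both jars stand in the kit (430,325) and (454,352), and nothing else has changed. I'll go over the top and behind the lid with the fingers shut, then push it down along its arc.

```bash
python3 -m jog '[{"x":0.16,"y":0,"z":-0.25,"turn":0},{"x":0.15,"y":0,"z":-0.25,"turn":0},{"x":0.15,"y":0.28,"z":0,"turn":0},{"x":0.15,"y":0.28,"z":0,"turn":0},{"x":0,"y":0.28,"z":0,"turn":0},{"x":0,"y":0.3,"z":0,"turn":0},{"x":0,"y":0,"z":0,"turn":0},{"x":0,"y":0,"z":0,"turn":0}]' 0 20
python3 -m jog '[{"x":0,"y":0.04,"z":0.25,"turn":0},{"x":0,"y":0,"z":0.25,"turn":0},{"x":0,"y":0,"z":0.25,"turn":0},{"x":0,"y":0,"z":0.12,"turn":0},{"x":0,"y":0,"z":0,"turn":0},{"x":0,"y":0,"z":0,"turn":0}]'
python3 - <<'E'
from h import *
d(.665,-.065,.15,1.4)
c=snap("side","s5",crop=(250,110,370,260),scale=4)
E
```

```text
t: 14.1
tool_pos: [0.7117, -0.07, 0.2445]
tcp_rot: [[-0.025, 1.0, -0.007], [1.0, 0.025, 0.0], [0.0, -0.007, -1.0]]
wrist_force: [-0.5, -0.9, -0.3]
grip_width: 0.0001
t: 14.6
tool_pos: [0.715, -0.071, 0.144]
tcp_rot: [[-0.023, 1.0, -0.003], [1.0, 0.023, 0.0], [0.0, -0.003, -1.0]]
wrist_force: [0.3, -0.4, 0.6]
grip_width: -0.0005
tool_pos [ 0.715 -0.071  0.144] yaw 1.3 F [ 0.3 -0.4  0.6] w -0.0005
before-turn xyz [ 0.06  -0.416 -0.049] turn -0.02 | after-turn xyz [ 0.06  -0.415 -0.05 ]
```

View pics/s5.png

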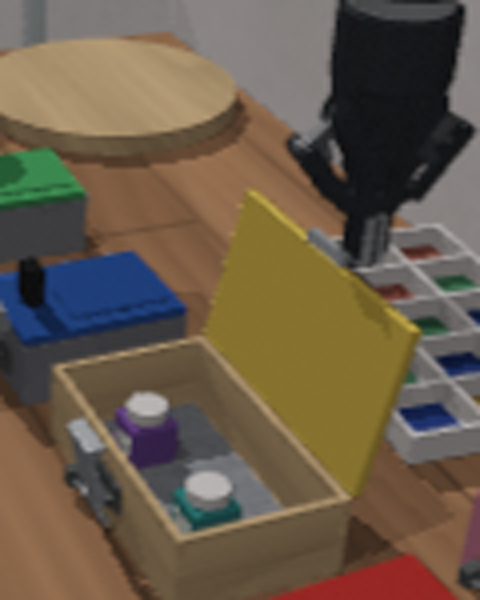

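Fingers are behind the lid, tips below its edge at (365,260), left of the handle. Pushing.

```bash
python3 -m jog '[{"x":0.04,"y":-0.2,"z":-0.05,"turn":0},{"x":0,"y":-0.21,"z":0,"turn":0},{"x":0,"y":-0.14,"z":0.01,"turn":0},{"x":0,"y":-0.14,"z":0.01,"turn":0},{"x":0,"y":-0.15,"z":0.07,"turn":0},{"x":0,"y":-0.15,"z":0.08,"turn":0}]'
python3 -m jog '[{"x":0,"y":-0.1,"z":0.12,"turn":0},{"x":0,"y":-0.1,"z":0.14,"turn":0},{"x":0,"y":-0.05,"z":0.12,"turn":0},{"x":0,"y":-0.04,"z":0.13,"turn":0},{"x":0,"y":0,"z":0,"turn":0},{"x":0,"y":0,"z":0,"turn":0}]'
python3 - <<'E'
from h import *
d(.56,-.066,.064,1.4)
E
```

```text
t: 15.15
tool_pos: [0.6013, -0.0694, 0.1353]
tcp_rot: [[-0.024, 1.0, 0.013], [1.0, 0.024, -0.001], [-0.002, 0.013, -1.0]]
wrist_force: [3.2, -0.4, 1.8]
grip_width: 0.0
t: 15.65
tool_pos: [0.5639, -0.0699, 0.0708]
tcp_rot: [[-0.024, 1.0, 0.002], [1.0, 0.024, -0.0], [-0.0, 0.002, -1.0]]
wrist_force: [0.3, -0.6, -0.1]
grip_width: -0.0002
tool_pos [ 0.5639 -0.0699  0.0708] yaw 1.4 F [ 0.3 -0.6 -0.1] w -0.0002
before-turn xyz [ 0.034 -0.032  0.057] turn -0.01 | after-turn xyz [ 0.034 -0.031  0.057]
```

```bash
python3 -m jog '[{"x":0,"y":-0.03,"z":0.03,"turn":0},{"x":0,"y":0,"z":0.02,"turn":0},{"x":0,"y":0,"z":0.02,"turn":0},{"x":0,"y":0,"z":0,"turn":0},{"x":0,"y":0,"z":0,"turn":0}]'
```

```text
t: 16.07
tool_pos: [0.5614, -0.07, 0.0658]
tcp_rot: [[-0.024, 1.0, 0.005], [1.0, 0.024, 0.001], [0.0, 0.005, -1.0]]
wrist_force: [-4.3, 0.9, 23.6]
grip_width: -0.0003
```

The lid resists with 24 N at z = 0.066, its shut height. I'll lift off, move in front and turn the jaws along y for the catches and handles.

```bash
python3 -m jog '[{"x":0,"y":0,"z":-0.25,"turn":0},{"x":0,"y":0,"z":-0.25,"turn":0},{"x":0,"y":0,"z":-0.25,"turn":0},{"x":-0.1,"y":-0.25,"z":0,"turn":0},{"x":-0.1,"y":-0.25,"z":0,"turn":0},{"x":-0.1,"y":-0.27,"z":0,"turn":0},{"x":0,"y":0,"z":0,"turn":0},{"x":0,"y":0,"z":0,"turn":0}]'
python3 - <<'E'
from h import *
print(env.get_state()["joint_positions"].round(2))
d(.465,-.1025,.15,1.4)
c=snap("side","s6",crop=(200,130,380,330),scale=3)
snap("top","t6")
E
```

```text
t: 16.73
tool_pos: [0.4665, -0.1089, 0.1518]
tcp_rot: [[-0.021, 1.0, 0.0], [1.0, 0.021, 0.0], [0.0, 0.0, -1.0]]
wrist_force: [1.1, 0.5, 0.0]
grip_width: 0.0006
[-0.03  0.48  0.31  2.01 -0.22  0.69  0.44]
tool_pos [ 0.4665 -0.1089  0.1518] yaw 1.2 F [1.1 0.5 0. ] w 0.0006
before-turn xyz [ 0.053 -0.011  0.015] turn -0.05 | after-turn xyz [ 0.053 -0.011  0.015]
```

View pics/s6.png

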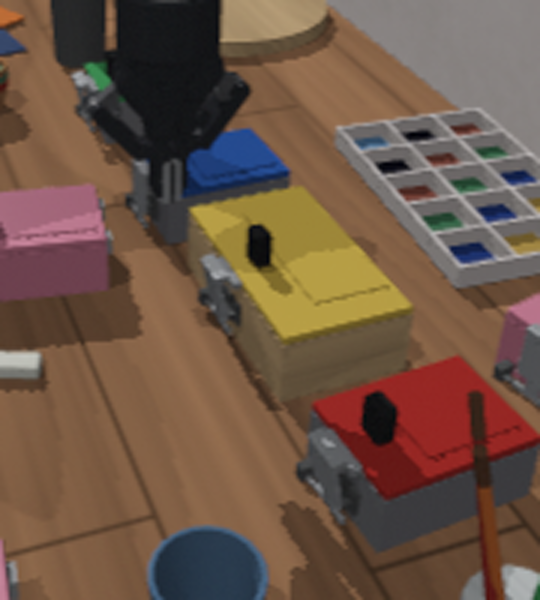

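The yellow lid is shut (300,260), with its catch at (218,290) still sprung out. Turning 90°, then the catch.

```bash
python3 -m jog '[{"x":0.05,"y":0,"z":0,"turn":-1},{"x":0,"y":0,"z":0,"turn":-1},{"x":0,"y":0,"z":0,"turn":-1},{"x":0,"y":0,"z":0,"turn":-1},{"x":0,"y":0,"z":0,"turn":-1},{"x":0,"y":0,"z":0,"turn":-1},{"x":0,"y":0,"z":0,"turn":-1},{"x":0,"y":0,"z":0,"turn":-1}]'
python3 -m jog '[{"x":0,"y":0,"z":0,"turn":-1},{"x":0,"y":0,"z":0,"turn":-1},{"x":0,"y":0,"z":0,"turn":-1},{"x":0,"y":0,"z":0,"turn":-1},{"x":0,"y":0,"z":0,"turn":-1},{"x":0,"y":0,"z":0,"turn":-1},{"x":0,"y":0,"z":0,"turn":-1},{"x":0,"y":0,"z":0,"turn":-1}]'
python3 -m jog '[{"x":0,"y":0,"z":0,"turn":-1},{"x":0,"y":0,"z":0,"turn":-1},{"x":0,"y":0,"z":0,"turn":-1},{"x":0,"y":0,"z":0,"turn":-1},{"x":0,"y":0,"z":0,"turn":-1},{"x":0,"y":0,"z":0,"turn":-1},{"x":0,"y":0,"z":0,"turn":-0.6},{"x":0,"y":0,"z":0,"turn":0}]'
python3 - <<'E'
from h import *
print(env.get_state()["joint_positions"].round(2))
d(.472,-.1025,.058,91.4)
E
```

```text
t: 17.5
tool_pos: [0.4696, -0.101, 0.151]
tcp_rot: [[-0.555, 0.832, 0.002], [0.832, 0.555, 0.0], [-0.001, 0.001, -1.0]]
wrist_force: [0.5, -0.3, -0.6]
grip_width: 0.0
t: 18.17
tool_pos: [0.4696, -0.1011, 0.151]
tcp_rot: [[-0.911, 0.412, 0.002], [0.412, 0.911, 0.0], [-0.001, 0.001, -1.0]]
wrist_force: [-0.5, 0.1, -0.2]
grip_width: -0.0
t: 18.83
tool_pos: [0.4694, -0.1013, 0.151]
tcp_rot: [[-0.999, -0.033, 0.002], [-0.033, 0.999, 0.001], [-0.002, 0.0, -1.0]]
wrist_force: [0.0, 0.0, -0.0]
grip_width: -0.0003
[ 0.27  0.47 -0.15  2.    0.11  0.68  1.66]
tool_pos [ 0.4694 -0.1013  0.151 ] yaw 91.9 F [ 0.  0. -0.] w -0.0003
before-turn xyz [-0.02  -0.011  0.775] turn 0.12 | after-turn xyz [-0.021 -0.011  0.775]
```

```bash
python3 -m jog '[{"x":0,"y":-0.01,"z":0.3,"turn":0},{"x":0,"y":0,"z":0.3,"turn":0},{"x":0,"y":0,"z":0.17,"turn":0},{"x":0,"y":0,"z":0,"turn":0},{"x":-0.1,"y":0,"z":0,"turn":0},{"x":-0.07,"y":0,"z":0,"turn":0},{"x":0,"y":0,"z":0,"turn":0}]'
python3 -m jog '[{"x":-0.05,"y":0,"z":0,"turn":0},{"x":0,"y":0,"z":0,"turn":0}]'
python3 -m jog '[{"x":-0.04,"y":0,"z":0,"turn":0},{"x":0,"y":0,"z":0,"turn":0},{"x":0,"y":0,"z":0,"turn":0}]'
```

```text
t: 19.42
tool_pos: [0.4922, -0.102, 0.0598]
tcp_rot: [[-0.999, -0.032, 0.006], [-0.032, 0.999, -0.0], [-0.006, -0.0, -1.0]]
wrist_force: [0.4, 1.1, 0.2]
grip_width: 0.0002
t: 19.58
tool_pos: [0.4942, -0.1022, 0.0592]
tcp_rot: [[-1.0, -0.031, -0.001], [-0.031, 1.0, -0.0], [0.001, -0.0, -1.0]]
wrist_force: [-0.2, 0.9, -0.3]
grip_width: -0.0003
t: 19.83
tool_pos: [0.4981, -0.1022, 0.0587]
tcp_rot: [[-1.0, -0.031, -0.001], [-0.031, 1.0, -0.0], [0.001, -0.0, -1.0]]
wrist_force: [-1.1, 0.0, 1.2]
grip_width: 0.0002
```

```bash
python3 -m jog '[{"x":-0.03,"y":0,"z":0,"turn":0},{"x":0,"y":0,"z":0,"turn":0},{"x":0,"y":0,"z":0,"turn":0}]'
python3 -m jog '[{"x":-0.03,"y":0,"z":0,"turn":0},{"x":0,"y":0,"z":0,"turn":0},{"x":0,"y":0,"z":0,"turn":0}]'
python3 -m jog '[{"x":-0.02,"y":0,"z":0,"turn":0},{"x":0,"y":0,"z":0,"turn":0},{"x":0,"y":0,"z":0,"turn":0}]'
```

```text
t: 20.08
tool_pos: [0.5028, -0.1021, 0.0586]
tcp_rot: [[-1.0, -0.031, 0.0], [-0.031, 1.0, -0.0], [-0.0, -0.0, -1.0]]
wrist_force: [-2.0, 0.1, 1.2]
grip_width: 0.0002
t: 20.33
tool_pos: [0.5029, -0.1021, 0.0582]
tcp_rot: [[-1.0, -0.031, -0.007], [-0.031, 1.0, -0.0], [0.007, 0.0, -1.0]]
wrist_force: [-6.6, -0.2, 5.6]
grip_width: -0.0001
t: 20.58
tool_pos: [0.503, -0.102, 0.058]
tcp_rot: [[-0.999, -0.03, -0.012], [-0.03, 1.0, -0.0], [0.012, 0.0, -1.0]]
wrist_force: [-10.0, -0.1, 7.7]
grip_width: 0.0002
```

The catch stopped dead at x = 0.503 under 10 N, which is the home position (0.5125 minus the half finger). I'll back off, look, and go over the red handle.

```bash
python3 -m jog '[{"x":0.2,"y":0,"z":0,"turn":0},{"x":0.15,"y":0,"z":0,"turn":0},{"x":0,"y":0,"z":-0.3,"turn":0},{"x":0,"y":0,"z":-0.3,"turn":0},{"x":0,"y":0,"z":-0.3,"turn":0},{"x":0,"y":0,"z":0,"turn":-0.9},{"x":0,"y":0,"z":0,"turn":0}]' 0.7
python3 - <<'E'
from h import *
c=snap("side","s7",crop=(220,180,400,330),scale=4)
d(.552,-.3075,.16,95)
E
```

```text
t: 21.17
tool_pos: [0.4695, -0.1033, 0.169]
tcp_rot: [[-0.995, -0.095, 0.009], [-0.095, 0.995, -0.001], [-0.008, -0.002, -1.0]]
wrist_force: [0.2, 0.5, -0.0]
grip_width: 0.0599
tool_pos [ 0.468  -0.1031  0.1674] yaw 95.3 F [ 0.7 -0.4 -0.9] w 0.0595
before-turn xyz [-0.539 -1.761  0.065] turn 0.08 | after-turn xyz [-0.549 -1.758  0.062]
```

View pics/s7.png

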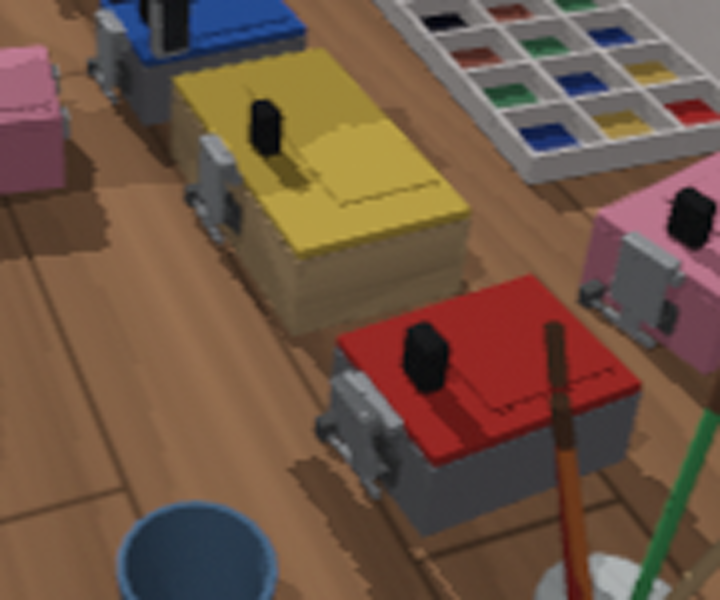

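The kit's catch (215,180) now stands upright against the lid. The red handle is at (427,358) on the true red lid with its grey box; the pink look-alike is at right. Going over the red handle.

```bash
python3 -m jog '[{"x":-0.09,"y":-0.29,"z":0,"turn":0},{"x":-0.09,"y":-0.29,"z":0,"turn":0},{"x":-0.09,"y":-0.29,"z":0,"turn":0},{"x":-0.09,"y":-0.29,"z":0,"turn":0},{"x":-0.09,"y":-0.3,"z":0,"turn":0},{"x":-0.09,"y":-0.3,"z":0.06,"turn":0},{"x":0,"y":0,"z":0,"turn":0},{"x":0,"y":0,"z":0,"turn":0}]'
python3 - <<'E'
from h import *
d(.552,-.3075,.063,95)
E
```

```text
t: 21.88
tool_pos: [0.5497, -0.3098, 0.156]
tcp_rot: [[-0.996, -0.088, -0.004], [-0.088, 0.996, 0.001], [0.004, 0.001, -1.0]]
wrist_force: [-0.2, 1.2, -1.3]
grip_width: 0.0594
tool_pos [ 0.5497 -0.3098  0.156 ] yaw 95.1 F [-0.2  1.2 -1.3] w 0.0594
before-turn xyz [-0.024  0.016  0.775] turn 0.01 | after-turn xyz [-0.021  0.017  0.775]
```

```bash
python3 -m jog '[{"x":-0.02,"y":0.015,"z":0.25,"turn":0},{"x":0,"y":0,"z":0.25,"turn":0},{"x":0,"y":0,"z":0.15,"turn":0},{"x":0,"y":0,"z":0.1,"turn":0},{"x":0,"y":0,"z":0,"turn":0},{"x":0,"y":0,"z":0,"turn":0}]'
python3 -m jog '[{"x":0,"y":0,"z":0,"turn":0},{"x":0,"y":0,"z":0,"turn":0},{"x":0,"y":0,"z":0,"turn":0},{"x":0,"y":0,"z":0,"turn":0},{"x":0,"y":0,"z":0,"turn":0}]' 0 40
python3 -m jog '[{"x":0,"y":0,"z":-0.015,"turn":0},{"x":0,"y":0,"z":-0.01,"turn":0},{"x":0,"y":0,"z":0,"turn":0},{"x":0,"y":0,"z":0,"turn":0}]'
python3 -m jog '[{"x":0,"y":0,"z":-0.01,"turn":0},{"x":0,"y":0,"z":0,"turn":0},{"x":0,"y":0,"z":0,"turn":0}]'
```

```text
t: 22.38
tool_pos: [0.5532, -0.3041, 0.0689]
tcp_rot: [[-0.995, -0.095, -0.001], [-0.095, 0.995, 0.001], [0.001, 0.001, -1.0]]
wrist_force: [0.7, 0.1, 0.4]
grip_width: 0.0597
t: 22.8
tool_pos: [0.5543, -0.3077, 0.0713]
tcp_rot: [[-0.996, -0.093, 0.004], [-0.093, 0.996, -0.004], [-0.004, -0.004, -1.0]]
wrist_force: [0.3, -3.0, 5.0]
grip_width: 0.0232
t: 23.13
tool_pos: [0.5545, -0.3076, 0.0722]
tcp_rot: [[-0.996, -0.093, 0.004], [-0.093, 0.996, -0.004], [-0.004, -0.004, -1.0]]
wrist_force: [3.8, -5.4, -3.6]
grip_width: 0.0231
t: 23.38
tool_pos: [0.5548, -0.3075, 0.0731]
tcp_rot: [[-0.996, -0.093, 0.004], [-0.093, 0.996, -0.004], [-0.004, -0.004, -1.0]]
wrist_force: [5.0, -5.8, -5.5]
grip_width: 0.0235
```

```bash
python3 -m jog '[{"x":0,"y":0,"z":-0.015,"turn":0},{"x":0,"y":0,"z":0,"turn":0},{"x":0,"y":0,"z":0,"turn":0}]'
python3 -m jog '[{"x":0,"y":0,"z":-0.02,"turn":0},{"x":0,"y":0,"z":0,"turn":0},{"x":0,"y":0,"z":0,"turn":0}]'
python3 -m jog '[{"x":0,"y":0,"z":-0.02,"turn":0},{"x":0,"y":0,"z":0,"turn":0},{"x":0,"y":0,"z":0,"turn":0}]'
python3 - <<'E'
from h import *
for i in range(2):
  c=snap("side","s8",crop=(280,230,390,330),scale=5)
E
```

```text
t: 23.63
tool_pos: [0.5553, -0.3075, 0.0748]
tcp_rot: [[-0.996, -0.093, 0.005], [-0.093, 0.996, -0.004], [-0.005, -0.004, -1.0]]
wrist_force: [6.2, -6.0, -7.4]
grip_width: 0.0228
t: 23.88
tool_pos: [0.5562, -0.3074, 0.0774]
tcp_rot: [[-0.996, -0.093, 0.007], [-0.093, 0.996, -0.004], [-0.007, -0.004, -1.0]]
wrist_force: [7.3, -5.5, -7.1]
grip_width: 0.0227
t: 24.13
tool_pos: [0.557, -0.3073, 0.0799]
tcp_rot: [[-0.996, -0.093, 0.009], [-0.093, 0.996, -0.004], [-0.008, -0.005, -1.0]]
wrist_force: [8.5, -6.9, -8.4]
grip_width: 0.0228
```

View pics/s8.png

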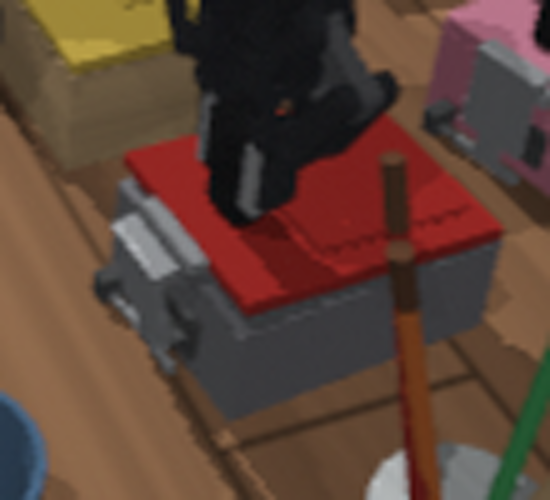

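The red lid has come up about 8 mm with a visible gap, and its catch (140,245) leans out: red had not caught. I'll lower it, release, and snap its catch.

```bash
python3 -m jog '[{"x":0,"y":0,"z":0.03,"turn":0},{"x":0,"y":0,"z":0.03,"turn":0},{"x":0,"y":0,"z":0.03,"turn":0},{"x":0,"y":0,"z":0,"turn":0}]'
python3 -m jog '[{"x":0,"y":0,"z":0,"turn":0},{"x":0,"y":0,"z":0,"turn":0},{"x":0,"y":0,"z":0,"turn":0}]' 0.65 20
python3 -m jog '[{"x":0,"y":0,"z":-0.25,"turn":0},{"x":0,"y":0,"z":-0.25,"turn":0},{"x":0.25,"y":0,"z":0,"turn":0},{"x":0.25,"y":0,"z":0,"turn":0},{"x":0.25,"y":0,"z":0,"turn":0},{"x":0,"y":0,"z":0,"turn":0},{"x":0,"y":0,"z":0,"turn":0}]' 
python3 -m jog '[{"x":0,"y":0,"z":0,"turn":0},{"x":0,"y":0,"z":0,"turn":0},{"x":0,"y":0,"z":0,"turn":0}]' 0
python3 - <<'E'
from h import *
d(.48,-.314,.053,95)
E
```

```text
t: 24.57
tool_pos: [0.5538, -0.3077, 0.0715]
tcp_rot: [[-0.996, -0.092, 0.003], [-0.092, 0.996, -0.004], [-0.002, -0.004, -1.0]]
wrist_force: [-1.3, -4.9, 9.4]
grip_width: 0.023
t: 24.82
tool_pos: [0.5524, -0.3031, 0.0685]
tcp_rot: [[-0.995, -0.095, -0.002], [-0.095, 0.995, 0.003], [0.002, 0.003, -1.0]]
wrist_force: [-0.3, -0.1, -0.7]
grip_width: 0.0553
t: 25.4
tool_pos: [0.4612, -0.3132, 0.1288]
tcp_rot: [[-0.996, -0.092, -0.003], [-0.092, 0.996, 0.002], [0.003, 0.002, -1.0]]
wrist_force: [2.0, 0.4, 0.4]
grip_width: 0.0556
t: 25.65
tool_pos: [0.4649, -0.3128, 0.1291]
tcp_rot: [[-0.995, -0.096, 0.001], [-0.096, 0.995, 0.001], [-0.001, 0.001, -1.0]]
wrist_force: [0.5, -0.2, -0.9]
grip_width: 0.0196
tool_pos [ 0.4649 -0.3128  0.1291] yaw 95.5 F [ 0.5 -0.2 -0.9] w 0.0196
before-turn xyz [-0.124 -0.022  0.634] turn 0.12 | after-turn xyz [-0.125 -0.021  0.634]
```

```bash
python3 -m jog '[{"x":0,"y":0,"z":0.25,"turn":0},{"x":0,"y":0,"z":0.25,"turn":0},{"x":0,"y":0,"z":0.12,"turn":0},{"x":-0.1,"y":0,"z":0,"turn":0},{"x":-0.1,"y":0,"z":0,"turn":0},{"x":0,"y":0,"z":0,"turn":0}]'
python3 -m jog '[{"x":-0.06,"y":0,"z":0,"turn":0},{"x":0,"y":0,"z":0,"turn":0},{"x":0,"y":0,"z":0,"turn":0}]'
python3 -m jog '[{"x":-0.06,"y":0,"z":0,"turn":0},{"x":0,"y":0,"z":0,"turn":0},{"x":0,"y":0,"z":0,"turn":0}]'
python3 -m jog '[{"x":-0.04,"y":0,"z":0,"turn":0},{"x":0,"y":0,"z":0,"turn":0},{"x":0,"y":0,"z":0,"turn":0}]'
```

```text
t: 26.15
tool_pos: [0.4912, -0.3099, 0.0544]
tcp_rot: [[-0.995, -0.097, 0.004], [-0.097, 0.995, 0.001], [-0.004, 0.001, -1.0]]
wrist_force: [1.6, -0.6, 0.1]
grip_width: -0.0003
t: 26.4
tool_pos: [0.4945, -0.3108, 0.0549]
tcp_rot: [[-0.996, -0.094, -0.0], [-0.094, 0.996, -0.0], [0.0, -0.0, -1.0]]
wrist_force: [-1.1, -0.6, 0.6]
grip_width: -0.0005
t: 26.65
tool_pos: [0.5024, -0.3101, 0.0552]
tcp_rot: [[-0.996, -0.094, 0.001], [-0.094, 0.996, -0.0], [-0.001, -0.001, -1.0]]
wrist_force: [0.4, 0.4, -0.3]
grip_width: 0.0
t: 26.9
tool_pos: [0.504, -0.3102, 0.0549]
tcp_rot: [[-0.996, -0.093, -0.005], [-0.093, 0.996, 0.0], [0.005, 0.001, -1.0]]
wrist_force: [-4.9, -0.8, 4.1]
grip_width: -0.0001
```

```bash
python3 -m jog '[{"x":-0.04,"y":0,"z":0,"turn":0},{"x":0,"y":0,"z":0,"turn":0},{"x":0,"y":0,"z":0,"turn":0}]'
python3 -m jog '[{"x":0.2,"y":0,"z":0,"turn":0},{"x":0.15,"y":0,"z":0,"turn":0},{"x":0,"y":0,"z":-0.3,"turn":0},{"x":0,"y":0,"z":-0.3,"turn":0},{"x":0,"y":0,"z":-0.3,"turn":0},{"x":0,"y":0,"z":0,"turn":0.5},{"x":0,"y":0,"z":0,"turn":0}]' 0.7 40
python3 - <<'E'
from h import *
snap("side","s9")
d(.5405,.0863,.16,93)
E
```

```text
t: 27.15
tool_pos: [0.5042, -0.3102, 0.0547]
tcp_rot: [[-0.996, -0.091, -0.014], [-0.091, 0.996, 0.001], [0.014, 0.002, -1.0]]
wrist_force: [-11.9, 0.2, 9.2]
grip_width: 0.0001
t: 27.73
tool_pos: [0.4718, -0.3138, 0.1657]
tcp_rot: [[-0.998, -0.059, 0.007], [-0.059, 0.998, -0.003], [-0.006, -0.004, -1.0]]
wrist_force: [0.0, -0.6, -0.6]
grip_width: 0.0596
tool_pos [ 0.4703 -0.3131  0.1638] yaw 93.4 F [-0.1  0.6 -0.6] w 0.0604
before-turn xyz [-0.783  3.287  0.029] turn 0.11 | after-turn xyz [-0.758  3.293  0.032]
```

```bash
python3 -m jog '[{"x":0,"y":0.3,"z":0,"turn":0},{"x":0,"y":0.3,"z":0,"turn":0},{"x":0,"y":0.3,"z":0,"turn":0},{"x":0,"y":0.3,"z":0,"turn":0},{"x":0,"y":0.3,"z":0,"turn":0},{"x":-0.05,"y":0.3,"z":0,"turn":0},{"x":-0.12,"y":0.3,"z":0,"turn":0},{"x":-0.12,"y":0.3,"z":0,"turn":0}]'
python3 -m jog '[{"x":-0.15,"y":0.3,"z":0,"turn":0},{"x":-0.15,"y":0.3,"z":0,"turn":0},{"x":-0.18,"y":0.27,"z":0,"turn":0},{"x":0,"y":0,"z":0,"turn":0},{"x":0,"y":0,"z":0,"turn":0}]'
python3 - <<'E'
from h import *
d(.5405,.0863,.07,93)
E
```

```text
t: 28.45
tool_pos: [0.486, -0.0219, 0.1615]
tcp_rot: [[-0.998, -0.06, -0.003], [-0.06, 0.998, 0.0], [0.003, 0.0, -1.0]]
wrist_force: [1.0, -0.5, -0.1]
grip_width: 0.0595
t: 28.87
tool_pos: [0.5382, 0.0874, 0.1611]
tcp_rot: [[-0.998, -0.066, -0.003], [-0.066, 0.998, 0.001], [0.003, 0.001, -1.0]]
wrist_force: [-0.4, -1.1, -0.2]
grip_width: 0.0598
tool_pos [0.5382 0.0874 0.1611] yaw 93.8 F [-0.4 -1.1 -0.2] w 0.0598
before-turn xyz [-0.021 -0.012  0.759] turn 0.19 | after-turn xyz [-0.019 -0.01   0.759]
```

```bash
python3 -m jog '[{"x":-0.02,"y":-0.01,"z":0.25,"turn":0},{"x":0,"y":0,"z":0.25,"turn":0},{"x":0,"y":0,"z":0.17,"turn":0},{"x":0,"y":0,"z":0.09,"turn":0},{"x":0,"y":0,"z":0,"turn":0},{"x":0,"y":0,"z":0,"turn":0}]'
python3 -m jog '[{"x":0,"y":0,"z":0,"turn":0},{"x":0,"y":0,"z":0,"turn":0},{"x":0,"y":0,"z":0,"turn":0},{"x":0,"y":0,"z":0,"turn":0},{"x":0,"y":0,"z":0,"turn":0}]' 0 40
python3 -m jog '[{"x":0,"y":0,"z":-0.015,"turn":0},{"x":0,"y":0,"z":-0.01,"turn":0},{"x":0,"y":0,"z":-0.01,"turn":0},{"x":0,"y":0,"z":0,"turn":0}]'
python3 -m jog '[{"x":0,"y":0,"z":-0.015,"turn":0},{"x":0,"y":0,"z":0,"turn":0},{"x":0,"y":0,"z":0,"turn":0}]'
python3 -m jog '[{"x":0,"y":0,"z":-0.015,"turn":0},{"x":0,"y":0,"z":0,"turn":0},{"x":0,"y":0,"z":0,"turn":0}]'
```

```text
t: 29.37
tool_pos: [0.5406, 0.082, 0.0713]
tcp_rot: [[-0.998, -0.058, -0.002], [-0.058, 0.998, -0.001], [0.002, -0.001, -1.0]]
wrist_force: [0.1, 0.3, -0.4]
grip_width: 0.0595
t: 29.78
tool_pos: [0.5418, 0.0875, 0.0738]
tcp_rot: [[-0.998, -0.061, 0.003], [-0.061, 0.998, 0.006], [-0.004, 0.006, -1.0]]
wrist_force: [-1.6, 6.6, 5.1]
grip_width: 0.0229
t: 30.12
tool_pos: [0.5427, 0.0875, 0.077]
tcp_rot: [[-0.998, -0.06, 0.005], [-0.06, 0.998, 0.007], [-0.005, 0.006, -1.0]]
wrist_force: [2.8, 6.7, -4.8]
grip_width: 0.0229
t: 30.37
tool_pos: [0.5428, 0.0875, 0.0773]
tcp_rot: [[-0.998, -0.06, 0.005], [-0.06, 0.998, 0.007], [-0.005, 0.006, -1.0]]
wrist_force: [5.2, 6.8, -13.8]
grip_width: 0.0228
t: 30.62
tool_pos: [0.5428, 0.0875, 0.0775]
tcp_rot: [[-0.998, -0.061, 0.004], [-0.061, 0.998, 0.007], [-0.005, 0.007, -1.0]]
wrist_force: [7.9, 7.7, -23.6]
grip_width: 0.0228
```

Blue holds fast: it rose 3.5 mm, then the pull climbed to 24 N without further movement, so it is caught. Releasing, on to green.

```bash
python3 -m jog '[{"x":0,"y":0,"z":0.025,"turn":0},{"x":0,"y":0,"z":0.025,"turn":0},{"x":0,"y":0,"z":0.015,"turn":0},{"x":0,"y":0,"z":0,"turn":0}]'
python3 -m jog '[{"x":0,"y":0,"z":0,"turn":0},{"x":0,"y":0,"z":0,"turn":0},{"x":0,"y":0,"z":0,"turn":0}]' 0.7
python3 -m jog '[{"x":0,"y":0,"z":-0.25,"turn":0},{"x":0,"y":0,"z":-0.25,"turn":0},{"x":0,"y":0,"z":-0.2,"turn":0},{"x":0,"y":0,"z":0,"turn":1},{"x":0,"y":0,"z":0,"turn":0.15},{"x":0,"y":0,"z":0,"turn":0},{"x":0,"y":0,"z":0,"turn":0}]'
python3 - <<'E'
from h import *
d(.5422,.298,.16,88.8)
E
```

```text
t: 30.95
tool_pos: [0.5418, 0.0875, 0.074]
tcp_rot: [[-0.998, -0.061, 0.003], [-0.061, 0.998, 0.006], [-0.004, 0.006, -1.0]]
wrist_force: [-2.3, 5.3, 5.7]
grip_width: 0.0225
t: 31.2
tool_pos: [0.5414, 0.0823, 0.0722]
tcp_rot: [[-0.998, -0.059, 0.001], [-0.059, 0.998, -0.001], [-0.001, -0.001, -1.0]]
wrist_force: [-0.4, -0.2, -0.2]
grip_width: 0.0582
t: 31.78
tool_pos: [0.5403, 0.0824, 0.1548]
tcp_rot: [[-1.0, 0.02, -0.002], [0.02, 1.0, -0.001], [0.002, -0.001, -1.0]]
wrist_force: [-0.2, 0.4, 0.3]
grip_width: 0.06
tool_pos [0.5403 0.0824 0.1548] yaw 88.8 F [-0.2  0.4  0.3] w 0.06
before-turn xyz [ 0.021  1.797 -0.045] turn 0.01 | after-turn xyz [ 0.021  1.797 -0.043]
```

```bash
python3 -m jog '[{"x":0,"y":0.3,"z":0,"turn":0},{"x":0,"y":0.3,"z":0,"turn":0},{"x":0,"y":0.3,"z":0,"turn":0},{"x":0,"y":0.3,"z":0,"turn":0},{"x":0,"y":0.3,"z":0,"turn":0},{"x":0.02,"y":0.3,"z":0,"turn":0},{"x":0,"y":0,"z":0,"turn":0},{"x":0,"y":0,"z":0,"turn":0}]'
python3 - <<'E'
from h import *
d(.5422,.298,.07,88.8)
E
```

```text
t: 32.45
tool_pos: [0.5412, 0.3022, 0.1541]
tcp_rot: [[-1.0, 0.014, -0.003], [0.014, 1.0, 0.0], [0.003, 0.0, -1.0]]
wrist_force: [-0.4, -1.4, -0.8]
grip_width: 0.0602
tool_pos [0.5412 0.3022 0.1541] yaw 89.2 F [-0.4 -1.4 -0.8] w 0.0602
before-turn xyz [-0.011 -0.035  0.701] turn 0.09 | after-turn xyz [-0.009 -0.035  0.701]
```

```bash
python3 -m jog '[{"x":-0.01,"y":-0.01,"z":0.25,"turn":0},{"x":0,"y":0,"z":0.25,"turn":0},{"x":0,"y":0,"z":0.12,"turn":0},{"x":0,"y":0,"z":0.08,"turn":0},{"x":0,"y":0,"z":0,"turn":0},{"x":0,"y":0,"z":0,"turn":0}]'
python3 -m jog '[{"x":0,"y":0,"z":0,"turn":0},{"x":0,"y":0,"z":0,"turn":0},{"x":0,"y":0,"z":0,"turn":0},{"x":0,"y":0,"z":0,"turn":0},{"x":0,"y":0,"z":0,"turn":0}]' 0 40
python3 -m jog '[{"x":0,"y":0,"z":-0.015,"turn":0},{"x":0,"y":0,"z":-0.01,"turn":0},{"x":0,"y":0,"z":-0.01,"turn":0},{"x":0,"y":0,"z":0,"turn":0}]'
python3 -m jog '[{"x":0,"y":0,"z":-0.015,"turn":0},{"x":0,"y":0,"z":0,"turn":0},{"x":0,"y":0,"z":0,"turn":0}]'
python3 -m jog '[{"x":0,"y":0,"z":-0.015,"turn":0},{"x":0,"y":0,"z":0,"turn":0},{"x":0,"y":0,"z":0,"turn":0}]'
python3 - <<'E'
from h import *
c=snap("side","s10",crop=(190,120,340,240),scale=4)
E
```

```text
t: 32.95
tool_pos: [0.5448, 0.2966, 0.0715]
tcp_rot: [[-1.0, 0.022, -0.0], [0.022, 1.0, -0.001], [0.0, -0.001, -1.0]]
wrist_force: [0.6, 1.2, 1.5]
grip_width: 0.0597
t: 33.37
tool_pos: [0.5453, 0.2997, 0.0734]
tcp_rot: [[-1.0, 0.02, 0.003], [0.02, 1.0, 0.003], [-0.003, 0.003, -1.0]]
wrist_force: [-0.7, 3.0, 6.6]
grip_width: 0.023
t: 33.7
tool_pos: [0.5459, 0.2996, 0.0756]
tcp_rot: [[-1.0, 0.021, 0.003], [0.021, 1.0, 0.004], [-0.003, 0.004, -1.0]]
wrist_force: [5.5, 5.7, -6.0]
grip_width: 0.0231
t: 33.95
tool_pos: [0.5464, 0.2996, 0.0772]
tcp_rot: [[-1.0, 0.021, 0.004], [0.021, 1.0, 0.004], [-0.004, 0.004, -1.0]]
wrist_force: [6.8, 4.9, -6.3]
grip_width: 0.0228
t: 34.2
tool_pos: [0.547, 0.2996, 0.079]
tcp_rot: [[-1.0, 0.021, 0.005], [0.021, 1.0, 0.004], [-0.005, 0.004, -1.0]]
wrist_force: [7.0, 6.2, -7.8]
grip_width: 0.0229
```

View pics/s10.png

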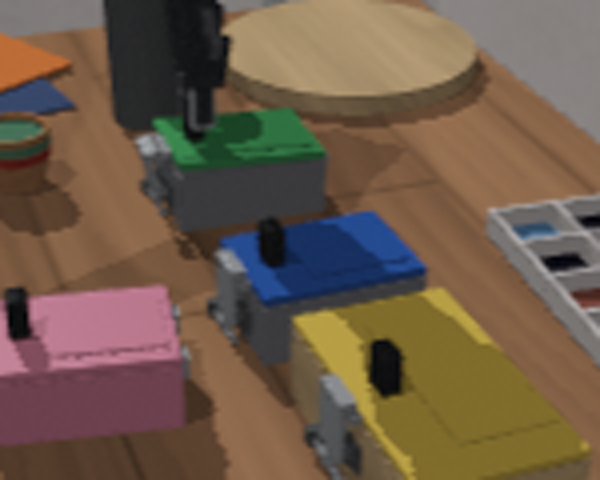

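Green rose 5.6 mm at a steady ~7 N with no hold, and its catch (155,150) leans out: it had not caught. Blue's (230,270) and the kit's (335,410) catches stand upright. Lower, release, snap green.

```bash
python3 -m jog '[{"x":0,"y":0,"z":0.025,"turn":0},{"x":0,"y":0,"z":0.025,"turn":0},{"x":0,"y":0,"z":0.015,"turn":0},{"x":0,"y":0,"z":0,"turn":0}]'
python3 -m jog '[{"x":0,"y":0,"z":0,"turn":0},{"x":0,"y":0,"z":0,"turn":0},{"x":0,"y":0,"z":0,"turn":0}]' 0.7 20
python3 -m jog '[{"x":0,"y":0,"z":-0.25,"turn":0},{"x":0,"y":0,"z":-0.25,"turn":0},{"x":0.25,"y":0,"z":0,"turn":0},{"x":0.25,"y":0,"z":0,"turn":0},{"x":0.25,"y":0,"z":0,"turn":0},{"x":0,"y":0,"z":0,"turn":0},{"x":0,"y":0,"z":0,"turn":0}]' 
python3 -m jog '[{"x":0,"y":0,"z":0,"turn":0},{"x":0,"y":0,"z":0,"turn":0},{"x":0,"y":0,"z":0,"turn":0},{"x":0,"y":0,"z":0,"turn":0}]' 0
python3 - <<'E'
from h import *
d(.47,.2995,.055,88.8)
E
```

```text
t: 34.58
tool_pos: [0.5452, 0.2997, 0.0735]
tcp_rot: [[-1.0, 0.02, 0.003], [0.02, 1.0, 0.003], [-0.003, 0.003, -1.0]]
wrist_force: [0.0, 4.3, 6.1]
grip_width: 0.023
t: 34.83
tool_pos: [0.5437, 0.2958, 0.0709]
tcp_rot: [[-1.0, 0.022, -0.002], [0.022, 1.0, -0.003], [0.002, -0.003, -1.0]]
wrist_force: [0.1, -0.6, 0.0]
grip_width: 0.0585
t: 35.42
tool_pos: [0.4522, 0.2989, 0.1314]
tcp_rot: [[-1.0, 0.019, -0.002], [0.019, 1.0, -0.002], [0.002, -0.002, -1.0]]
wrist_force: [1.5, -0.7, -0.4]
grip_width: 0.0599
t: 35.75
tool_pos: [0.4553, 0.2992, 0.1314]
tcp_rot: [[-1.0, 0.023, 0.0], [0.023, 1.0, -0.0], [-0.0, -0.0, -1.0]]
wrist_force: [0.7, -0.5, 1.2]
grip_width: 0.0114
tool_pos [0.4553 0.2992 0.1314] yaw 88.7 F [ 0.7 -0.5  1.2] w 0.0114
before-turn xyz [-0.122  0.005  0.637] turn -0.02 | after-turn xyz [-0.122  0.005  0.637]
```

```bash
python3 -m jog '[{"x":0,"y":0,"z":0.25,"turn":0},{"x":0,"y":0,"z":0.25,"turn":0},{"x":0,"y":0,"z":0.13,"turn":0},{"x":-0.1,"y":0,"z":0,"turn":0},{"x":-0.1,"y":0,"z":0,"turn":0},{"x":0,"y":0,"z":0,"turn":0}]'
python3 -m jog '[{"x":-0.06,"y":0,"z":0,"turn":0},{"x":0,"y":0,"z":0,"turn":0},{"x":0,"y":0,"z":0,"turn":0}]'
python3 -m jog '[{"x":-0.05,"y":0,"z":0,"turn":0},{"x":0,"y":0,"z":0,"turn":0},{"x":0,"y":0,"z":0,"turn":0}]'
python3 -m jog '[{"x":-0.04,"y":0,"z":0,"turn":0},{"x":0,"y":0,"z":0,"turn":0},{"x":0,"y":0,"z":0,"turn":0}]'
python3 -m jog '[{"x":-0.03,"y":0,"z":0,"turn":0},{"x":0,"y":0,"z":0,"turn":0},{"x":0,"y":0,"z":0,"turn":0}]'
```

```text
t: 36.25
tool_pos: [0.4816, 0.2984, 0.0555]
tcp_rot: [[-1.0, 0.024, 0.003], [0.024, 1.0, 0.0], [-0.003, 0.0, -1.0]]
wrist_force: [1.0, 0.1, 0.2]
grip_width: 0.0004
t: 36.5
tool_pos: [0.4844, 0.2989, 0.0558]
tcp_rot: [[-1.0, 0.021, -0.002], [0.021, 1.0, -0.001], [0.002, -0.001, -1.0]]
wrist_force: [-1.0, -0.3, -0.7]
grip_width: -0.0006
t: 36.75
tool_pos: [0.4924, 0.299, 0.0565]
tcp_rot: [[-1.0, 0.021, 0.002], [0.021, 1.0, 0.001], [-0.002, 0.001, -1.0]]
wrist_force: [-0.0, 0.9, 0.1]
grip_width: -0.0002
t: 37.0
tool_pos: [0.493, 0.2991, 0.0562]
tcp_rot: [[-1.0, 0.02, -0.006], [0.02, 1.0, -0.001], [0.006, -0.001, -1.0]]
wrist_force: [-5.5, -0.2, 4.7]
grip_width: 0.0001
t: 37.25
tool_pos: [0.4932, 0.2991, 0.0561]
tcp_rot: [[-1.0, 0.018, -0.012], [0.018, 1.0, -0.003], [0.012, -0.003, -1.0]]
wrist_force: [-10.7, -0.7, 9.0]
grip_width: -0.0
```

The green catch jumped over and stopped firmly at 0.493 (home). Backing clear and checking everything.

```bash
python3 -m jog '[{"x":0.2,"y":0,"z":0,"turn":0},{"x":0.1,"y":0,"z":0,"turn":0},{"x":0,"y":0,"z":-0.3,"turn":0},{"x":0,"y":0,"z":-0.3,"turn":0},{"x":0,"y":0,"z":-0.3,"turn":0},{"x":0,"y":0,"z":-0.3,"turn":0},{"x":0,"y":0,"z":-0.3,"turn":0},{"x":0,"y":0.2,"z":-0.2,"turn":0}]'
python3 -m jog '[{"x":0,"y":0.3,"z":0,"turn":0},{"x":0,"y":0.3,"z":0,"turn":0},{"x":0,"y":0.3,"z":0,"turn":0},{"x":0,"y":0,"z":0,"turn":0},{"x":0,"y":0,"z":0,"turn":0}]'
python3 - <<'E'
from h import *
c=snap("side","s11",crop=(190,130,390,330),scale=3)
t=snap("top","t11")
o=load("top0")
D=cv2.absdiff(t["color"],o["color"]).max(-1)
a=o["color"][130:200,140:370]; b=t["color"][130:200,140:370]
im=cv2.resize(np.vstack([a,b]),None,fx=3.4,fy=3.4,interpolation=cv2.INTER_CUBIC)
cv2.imwrite("pics/cmp.png",im[:,:,::-1])
print(env.get_state()["wrist_force"])
E
```

```text
t: 37.92
tool_pos: [0.4676, 0.3187, 0.2645]
tcp_rot: [[-1.0, 0.029, 0.006], [0.029, 1.0, -0.002], [-0.006, -0.002, -1.0]]
wrist_force: [1.7, -0.9, -0.4]
grip_width: -0.0002
t: 38.33
tool_pos: [0.4656, 0.4341, 0.2595]
tcp_rot: [[-1.0, 0.017, -0.001], [0.017, 1.0, 0.001], [0.001, 0.001, -1.0]]
wrist_force: [0.5, -0.0, 0.2]
grip_width: 0.0002
[ 0.6948707  -0.75153968 -0.10091463]
```

View pics/s11.png

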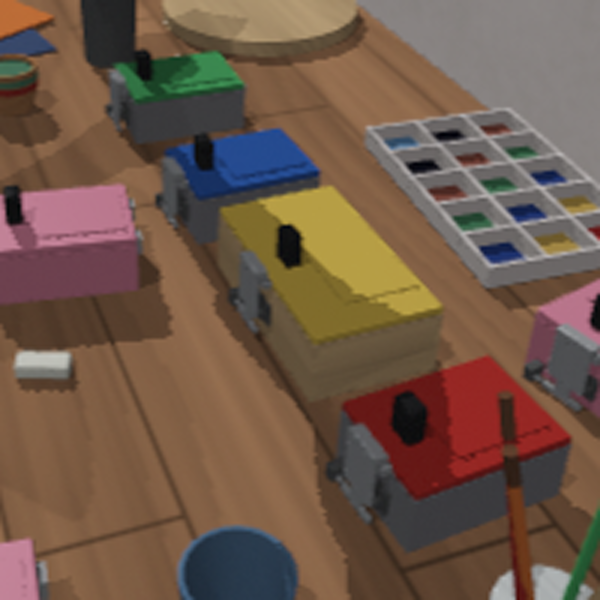

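View pics/cmp.png

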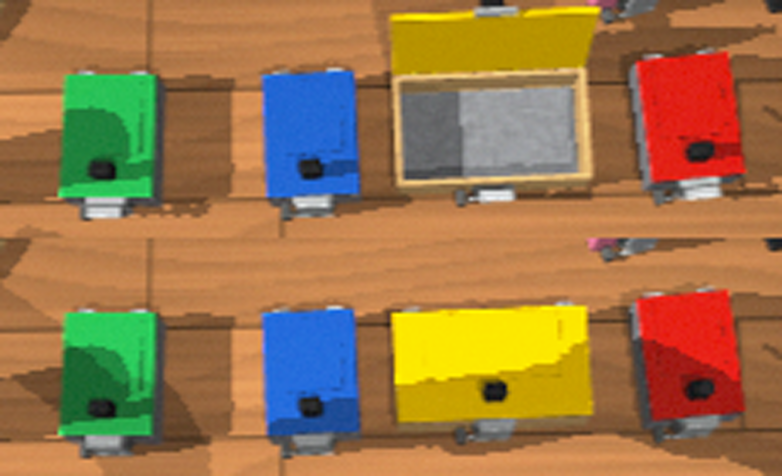

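All four lids are down. In the after row, the catches at (105,445), (308,443), (490,430) and (688,427) all stand upright, where green, kit and red leaned out before. Nothing else has moved, so I'm handing in.

```bash
python3 -c "
from workcell import env
print(env.hand_in())"
```

```text
the job is handed in; nothing more can be done
None
```

I packed the two jars that were there (violet and teal), and every case ended with its lid down and its catch home. I handed the job in at about 38 s of the 210 s allowed. The hand-in gives no verdict, so I don't know the official result.

- **Yellow-lidded case:** the lid resisted with 24 N at its shut height of 66 mm. The catch stopped hard at its home position under 10 N.
- **Tugs, in the order red, blue, green:**
  - **Red:** came up freely, so its catch had not caught. I lowered the lid and snapped the catch.
  - **Blue:** stopped after 3.5 mm and held against 24 N, so it was already caught and I left its catch alone.
  - **Green:** came up freely too. I lowered it and snapped the catch.
- **Last pictures:** all four lids were flat and all four catches upright. The arm was clear and the force reading was near zero. The bystanders in view had not moved; I didn't measure them.

I did not tug red and green again after snapping them. For those two I rely on the catches jumping over, stopping firmly at 11–12 N, and looking like blue's. No check failed or disagreed with another.

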